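Rack the washed filter discs, blow them dry and unload them

TASK

Clear the beaker from in front of the drying rack and stand it upright on the top plate of the hotplate stirrer, and slide every wet filter disc from the tray into the rack, one to a slot (any slot), fully home against the back stop, its grip outside the open front. With all of them in, squeeze the trigger of the blow-off gun right in, keep it in for two seconds and let it spring back. Then take the dried discs out again and lay them flat on the tray, side by side, grips upward; leave the other things on the bench where they are.

Things in the scene. Friction and masses are not known exactly. Their poses are not given: they have to be found in the camera images.
- disc1: Loose filter disc, 50 g, flat on the tray; 2 or 3 are present, all alike. Disc 68 mm across, 5 mm thick; origin at the centre of its underside, z up. A tail 12 mm wide, 5 mm thick runs along its -x to 95 mm from the centre; on its end stands the grip, a block 24 mm long (x), 12 mm wide (y), centred 84 mm from the disc's centre, its top 20 mm above the underside. Grip it across y.
- disc2: Loose filter disc, 50 g, flat on the tray; 2 or 3 are present, all alike. Disc 68 mm across, 5 mm thick; origin at the centre of its underside, z up. A tail 12 mm wide, 5 mm thick runs along its -x to 95 mm from the centre; on its end stands the grip, a block 24 mm long (x), 12 mm wide (y), centred 84 mm from the disc's centre, its top 20 mm above the underside. Grip it across y.
- disc3: Loose filter disc, 50 g, flat on the tray; 2 or 3 are present, all alike. Disc 68 mm across, 5 mm thick; origin at the centre of its underside, z up. A tail 12 mm wide, 5 mm thick runs along its -x to 95 mm from the centre; on its end stands the grip, a block 24 mm long (x), 12 mm wide (y), centred 84 mm from the disc's centre, its top 20 mm above the underside. Grip it across y.
- tray: Fixed flat black tray plate 170 x 400 x 4 mm on the bench to the robot's right; origin at the centre of its underside, long side along its y. The discs start and end on it.
- rack: Fixed aluminium drying cassette with 3 level slots one above another, pitch 28 mm, on a 100 mm square pedestal (top 16 mm above the origin); stands 0 to 25 mm higher from start to start. +x points into the slots; the open front (x = -42 mm) roughly faces the robot. 86 mm wide (y), top 117 mm above the origin. Back stop at x = +34 mm. Origin below the centre of a home disc.
- slot1 (a point): Lowest slot, 30 mm above the rack's origin: where the centre of a disc's underside is when it rests on the ribs fully home, its rim at the back stop. +x points in. Each slot is 14 mm high between ribs 14 mm thick, 74 mm wide between the cheeks; the ribs leave a 28 mm gap down the middle. A home disc's grip stands outside, 84 mm in front of this point.
- slot2 (a point): Middle slot, 58 mm above the rack's origin: same meaning as slot1. The grip of a disc in the slot below ends 8 mm under the disc in this one, in the same place seen from above, so slots are best filled from the bottom up.
- slot3 (a point): Top slot, 86 mm above the rack's origin: same meaning as slot1.
- beaker: Loose glass beaker, open at the top, 54 mm outer diameter, 75 mm high, 3 mm wall, 90 g, starting on the bench in the way in front of the rack; origin at the centre of its underside.
- plate_top (a point): Centre of the top face of the hotplate stirrer's square white plate, 150 x 150 mm, 86 mm above the bench, to the robot's right; the white case below it is 165 mm wide (x) and runs from 85 mm on the +y side to 185 mm on the -y side, 63 mm high. Fixed, cold.
- grip_mid (a point): Centre of the black handle of the blow-off gun, fixed lying on its side on a stand to the robot's left, 100 mm above the bench. The handle runs 105 mm along its x (level), is 26 mm wide (y), 24 mm high, free above and below; head, post and barrel (pointing to -y) are at its +x end, from x = +49 mm. The trigger lies along its -y side.
- trigger_pad (a point): Middle of the steel trigger, a level bar 76 mm long, 8 mm thick, 18 mm high, at the handle's height; upright hinge axis at x +43, y -19 mm from grip_mid. Let go, this point is about 32 mm to the -y of grip_mid; squeezed in, about 19 mm. Width over handle and trigger at grip_mid: 49 mm at rest, 36 mm squeezed.
- trigger (a joint): Trigger angle: 0 let go, 0.30 rad squeezed right in (a stop). A spring drives it back; 2 to 9 N at the trigger's middle.
- reagent: Bystander: glass reagent bottle with blue cap, 72 mm diameter, 140 mm high; origin under its centre. Leave alone.
- cylinder: Bystander: glass measuring cylinder 28 mm diameter on a blue foot of 64 mm, 168 mm high; origin under its centre. Leave alone.
- jar: Bystander: amber jar, 52 mm diameter, 60 mm high; origin under its centre. Leave alone.
- stopper: Bystander: black rubber stopper, 34 mm diameter, 28 mm high; origin under its centre. Leave alone.
- weighpot: Bystander: small glass weighing pot with a steel cap, 40 mm diameter, 45 mm high; origin under its centre. Leave alone.

How it is judged:
By the outcome, as a careful person would: the job done as asked, in the order asked, and still so for the second after the job is handed in, with the robot touching nothing.
Of disc1, disc2, disc3 only 2 to 3 are there at a start; the rules pass over those that are not, and their reading is None.
At some moment in a run one of disc1, disc2, disc3, beaker may be knocked a few centimetres aside while the robot is not near it.
It also fails if it takes over 210 s, if anything falls off the work surface, if the arm or the gripper's body presses on something with over 40 N, if the wrist force passes 120 N, or if a joint passes its speed limit or range.

ROBOT

A 6-joint arm with a two-finger parallel gripper is mounted at the origin on the work surface. World frame = base frame: x ahead of the robot, y to its left, z up, the work surface at z = 0. Lengths are in m, angles in degrees, forces in N, time in s.
With the tool pointing down it reaches from about 0.35 to 1 m from the base axis. Payload 7.1 kg.
Tool frame: the origin (TCP) lies on the centre line of the jaws, within the pads' length; the fingertips stand 19 mm ahead of it and the grasp point (between the pads) is the TCP (robot.tcp_to_tips is the distance from the TCP to the fingertips, in m); z points along the fingers, y is the line along which they close (so a half turn about z gives the same grasp; the last joint's range is limited). The gripper opens to 85 mm and grips with 20 to 120 N. Pads are 22 mm wide; open, the fingers measure 114 mm over their backs; the gripper's body (76 mm by 85 mm) begins 54 mm behind the grasp point. The pads swing forward as they close: fully open they stand 13 mm farther back than shut.
Start: joints at [64.802, 24.242, 93.386, -0, 62.372, -1.089], TCP at [0.255, 0.57, 0.25] pointing down, gripper open.
Joint ranges: [-172.04, 172.04], [-51.8, 120.97], [4.93, 147.93], [-75.15, 255.16], [6.16, 154.13], [-145.62, 145.62]. Speed limits (degrees/s): [136.94, 136.94, 172.46, 180, 180, 180].

INTERFACE

Orientations are given as [roll, pitch, yaw] about the fixed x, y, z axes, in that order (R = Rz(yaw) Ry(pitch) Rx(roll)).
In Python, from workcell import robot gives the robot as it stands.
- The arm moves only by the shell command python3 -m pendant 'ROWS'. ROWS is JSON, a list of rows, each a list of 7 numbers: the shift along the tool's x, y, z in cm, then the turn, a rotation vector about the tool's x, y, z in rad, then the closure in counts, from 0 (fully open) to 255 (shut). A call has 1 to 5 rows; each row is the pose to reach, as a shift and turn from the pose commanded when the call began, along the tool's axes at that moment; what a row does not reach only later rows make up. A row lasts 1/10 s, in which the tool goes at most 50 mm and 8.59 degrees, less where a joint would pass 70% of its speed; a pose out of reach is approached as far as the arm can. A call with a gripper value outside its range is refused whole. The fingers move at their own pace and stop on an object; the grip force is fixed at half the most. Time passes only in rows, so rows that repeat a pose let the fingers close. It gives the time, the measured TCP pose, the force, the opening and the grip force at its end, in the units of the state.
- robot.get_state(): the state, without advancing time (a new reading comes with each control period).
- robot.grab_frame(name): name is "side" or "top"; returns the picture (400x640x3 uint8, blue, green, red); there is no depth.
- robot.get_calibration(name): a dict with "camera_matrix" (3x3 intrinsics, pixels), "k1" (the pictures are not rectified: a ray, as slopes to the right and down, at radius r is drawn at 1 + k1 r^2 times it, then the intrinsics apply), "extrinsics" (4x4, takes a point from world to camera coordinates). Camera axes: x right, y up, looking along -z (the intrinsics and any distortion apply to the point x, -y, -z); pixel columns grow to the right and rows downward; lengths in m; the calibration is good to about 2 mm. A picture is of the moment at which its call begins. get_calibration takes no time and is no camera call.
- robot.close_job(): hands the job in; it is judged then, once.
Trained networks look in the newest picture that a camera, given by its name, has taken for a name from the list of things; names that differ only in an ending like _2 or _b are one class to them, and where a whole thing is asked for, a point or a joint stands for the part that bears it (a point fixed in the world has none). Each returns a list of dicts, best first, with "p" (0 to 1); they miss things now and then, are a little off and sometimes report something else, mostly with a low value. They report only what shows in the picture. A call takes as long as a camera call.
- robot.recognise(query, camera): "box" ([left, top, width, height] in pixels, round what is visible of it).
The state is a dict: "t": time; "qpos": joint angles; "qd": joint speeds; "joint_torque": joint torques, N m; "eef_pos": TCP position; "eef_rot": TCP orientation; "contact_force": force on the tool from outside, world axes, zero at the start; "moment": the same for the moment, N m; "width": opening from 0.0 (shut) to 1.0 (fully open); "grasp_force": force on a finger pad.
Only numpy, scipy, OpenCV 4.12 (cv2) and the standard library are available. Lean on these libraries where they do the work, as an engineer would, in place of code of your own. Each camera call takes 0.05 s, during which the arm holds its last target. There are 200 camera calls.

## Working session

There is one attempt and no reset: what is moved stays moved. The work goes in short steps, Python scripts to look and compute and a shell command to move; the robot and the scene stay as the last step left them, time stands still between calls to the robot, and variables do not carry over. Pictures are saved under pics/ and viewed, at most 14 in all, crops included, and the job is handed in when it is done.

```bash
ls; mkdir -p pics
python3 - <<'E'
from workcell import robot
import cv2,numpy as np
print(robot.get_state())
for c in("top","side"):
    im=robot.grab_frame(c);cv2.imwrite(f"pics/{c}0.png",im)
    k=robot.get_calibration(c);print(c,k)
    for q in["disc1","rack","beaker","plate_top","trigger","grip_mid","tray","jar","stopper","weighpot","reagent","cylinder"]:
        print(q,[(np.round(d["box"]).tolist(),round(d["p"],2)) for d in robot.recognise(q,c)][:5])
E
```

```text
pics
{'t': 0.0, 'qpos': array([ 6.48031397e+01,  2.42849403e+01,  9.34333817e+01, -1.98923718e-03,
        6.23712432e+01, -1.08879601e+00]), 'qd': array([ 0.0752828 ,  0.11573617, -0.00900181,  0.0372764 ,  0.09106691,
       -0.02513351]), 'joint_torque': array([-1.23545324e-03, -5.57387388e+01, -2.81749427e+01, -1.05261834e-04,
        7.29563559e-03, -1.04436421e-05]), 'eef_pos': array([0.25504706, 0.57001133, 0.24952675]), 'eef_rot': array([-1.79910418e+02,  5.87336082e-05,  1.55892860e+02]), 'contact_force': array([-0.34404841,  0.05761946, -0.27771069]), 'moment': array([0.00514013, 0.01311957, 0.06235415]), 'grasp_force': 0.0, 'width': 0.9999155435810454}
top {'camera_matrix': array([[475.24212075,   0.        , 318.12850366],
       [  0.        , 475.24212075, 191.17717416],
       [  0.        ,   0.        ,   1.        ]]), 'k1': -0.0715716838905916, 'extrinsics': array([[-4.13245233e-03, -9.99991101e-01,  8.49089763e-04,
        -1.54720420e-02],
       [ 9.98111700e-01, -4.07264465e-03,  6.12898751e-02,
        -5.64851268e-01],
       [-6.12858716e-02,  1.10076391e-03
[... 1471 characters left out ...]
 153.0, 52.0, 14.0], 0.92), ([366.0, 132.0, 48.0, 12.0], 0.75)]
rack [([261.0, 188.0, 54.0, 69.0], 0.97)]
beaker [([346.0, 206.0, 20.0, 34.0], 0.96), ([292.0, 261.0, 21.0, 29.0], 0.74), ([357.0, 151.0, 46.0, 20.0], 0.41)]
plate_top [([272.0, 101.0, 67.0, 72.0], 0.88)]
trigger [([312.0, 317.0, 31.0, 28.0], 0.76)]
grip_mid [([265.0, 288.0, 102.0, 112.0], 0.79)]
tray [([318.0, 117.0, 109.0, 107.0], 0.79)]
jar [([293.0, 262.0, 22.0, 29.0], 0.77)]
stopper [([364.0, 278.0, 17.0, 17.0], 0.76)]
weighpot [([259.0, 177.0, 14.0, 20.0], 0.68), ([231.0, 238.0, 35.0, 54.0], 0.16)]
reagent [([232.0, 236.0, 35.0, 54.0], 0.96), ([267.0, 290.0, 100.0, 110.0], 0.3)]
cylinder [([223.0, 282.0, 30.0, 61.0], 0.6)]
```

Run:
```python
import cv2
a=cv2.imread("pics/top0.png");cv2.imwrite("pics/top0c.png",cv2.resize(a[90:290,110:510],(800,400),interpolation=cv2.INTER_CUBIC))
a=cv2.imread("pics/side0.png");cv2.imwrite("pics/side0c.png",cv2.resize(a[100:400,190:450],(693,800),interpolation=cv2.INTER_CUBIC)[:600] if 0 else cv2.resize(a[100:400,180:460],(560,600),interpolation=cv2.INTER_CUBIC))
```

```text
(no output)
```

View pics/top0c.png

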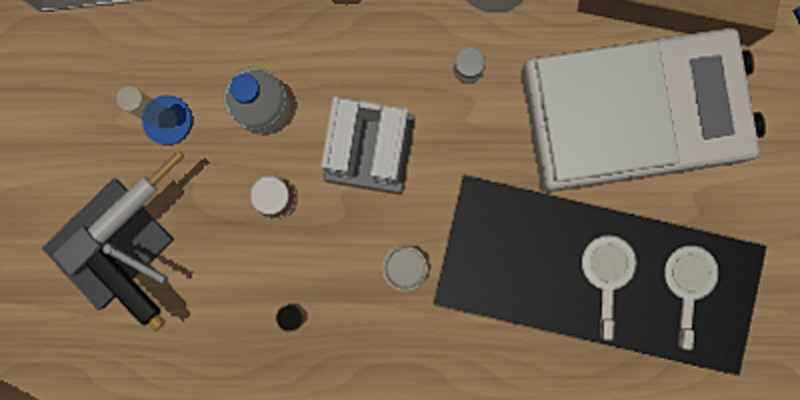

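View pics/side0c.png

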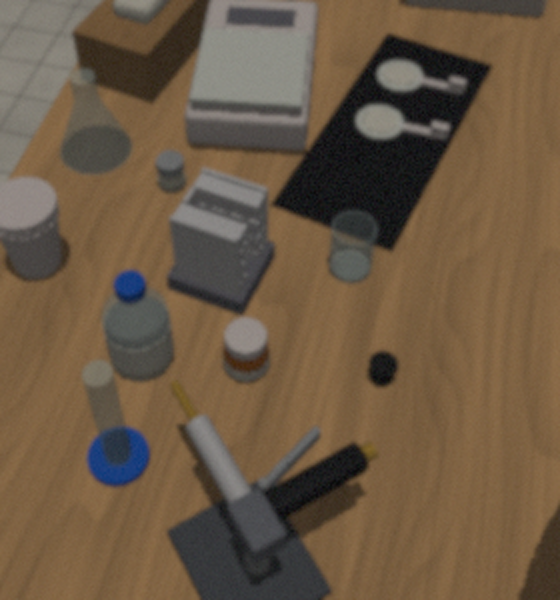

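Two discs on the tray (top crop (609,262) and (692,272), grips below them), beaker at (406,268), rack at (367,143), gun at (120,260) with its trigger on the -y side. Next I'll make helpers and enlarge the rack and gun.

```bash
cat > h.py <<'E'
from workcell import robot
import cv2,numpy as np
from scipy.spatial.transform import Rotation as R
F=np.diag([1.,-1,-1])
C={c:robot.get_calibration(c) for c in("top","side")}
def proj(c,P):
    k=C[c];E=k["extrinsics"];P=np.atleast_2d(P)
    q=(P@E[:3,:3].T+E[:3,3])@F
    return cv2.projectPoints(q.reshape(-1,1,3).astype(float),np.zeros(3),np.zeros(3),k["camera_matrix"],np.array([k["k1"],0,0,0]))[0].reshape(-1,2)
def unproj(c,uv,z):
    k=C[c];E=k["extrinsics"]
    s=cv2.undistortPoints(np.array(uv,float).reshape(-1,1,2),k["camera_matrix"],np.array([k["k1"],0,0,0])).reshape(-1,2)
    d=(np.c_[s,np.ones(len(s))]@F)@E[:3,:3]; o=-E[:3,:3].T@E[:3,3]
    return o+d*((z-o[2])/d[:,2])[:,None]
def discs(c="top",im=None,z=0.009):
    im=robot.grab_frame(c) if im is None else im
    g=im.min(axis=2); m=(g>95).astype(np.uint8)
    n,l,s,cen=cv2.connectedComponentsWithStats(m)
    return m,l,s,cen
def go(pos,yaw=None,rot=None):
    """rows' shift (cm) and rotvec from the present commanded/measured pose to a tool-down pose"""
    st=robot.get_state();R0=R.from_euler("xyz",st["eef_rot"],degrees=True)
    R1=R0 if rot is None and yaw is None else R.from_euler("xyz",[180,0,yaw] if rot is None else rot,degrees=True)
    d=R0.inv().apply(np.array(pos)-st["eef_pos"])*100
    print("at",np.round(st["eef_pos"],4),np.round(st["eef_rot"],1),"shift",np.round(d,2),"rv",np.round((R0.inv()*R1).as_rotvec(),3))
E
python3 - <<'E'
from h import *
t=cv2.imread("pics/top0.png");s=cv2.imread("pics/side0.png")
# tray corners from crop
tr=np.array([(464,175),(765,246),(740,375),(434,305)])/2+[110,90]
print("tray",unproj("top",tr,.004).round(3).tolist())
m,l,st,cen=discs(im=t)
for i in range(1,len(st)):
    x,y,w,h,a=st[i]
    if 390<x<480 and 200<y<270 and a>50:
        ys,xs=np.where(l==i);print(st[i]);
        # circle: max of distance transform
        d=cv2.distanceTransform((l==i).astype(np.uint8),cv2.DIST_L2,5);j=np.unravel_index(d.argmax(),d.shape)
        w_=unproj("top",np.c_[xs,ys],.009)[:,:2]
        up=w_[ys<y+28];c=cv2.minEnclosingCircle(up.astype(np.float32));
        g=w_[ys>y+h-12]; print("circle",c,"grip~",g.mean(0),"dt",unproj("top",[j[::-1]],.009)[0][:2])
for c,b in(("top",(302,214,22,18)),("side",(346,206,20,34))):
    print("beaker",c,unproj(c,[(b[0]+b[2]/2,b[1]+b[3]/2)],.06 if c=="top" else .037))
a=cv2.resize(t[133:193,262:326],None,fx=6,fy=6,interpolation=cv2.INTER_CUBIC)
b=cv2.resize(s[180:266,255:325],None,fx=6,fy=6,interpolation=cv2.INTER_CUBIC)
o=np.zeros((520,800,3),np.uint8);o[:360,:384]=a;o[:516,384:384+416]=b[:,:416];cv2.imwrite("pics/rack.png",o)
a=cv2.resize(t[160:260,125:210],None,fx=5,fy=5,interpolation=cv2.INTER_CUBIC)
b=cv2.resize(s[285:395,260:375],None,fx=3.2,fy=3.2,interpolation=cv2.INTER_CUBIC)
o=np.zeros((500,800,3),np.uint8);o[:500,:425]=a;o[:b.shape[0],430:430+b.shape[1]]=b[:,:370];cv2.imwrite("pics/gun.png",o)
E
```

```text
tray [[0.6, -0.079, 0.004], [0.508, -0.464, 0.004], [0.344, -0.428, 0.004], [0.436, -0.04, 0.004]]
[401 208  27  52 698]
circle ((0.48779377341270447, -0.2602592706680298), 0.03542662784457207) grip~ [ 0.40617007 -0.25804399] dt [ 0.48874591 -0.25993293]
[443 213  26  52 690]
circle ((0.4742554724216461, -0.3649892508983612), 0.03538268804550171) grip~ [ 0.39153522 -0.35950998] dt [ 0.47791408 -0.36965309]
beaker top [[ 0.48526897 -0.00504945  0.06      ]]
beaker side [[ 0.48413907 -0.00626999  0.037     ]]
```

View pics/rack.png

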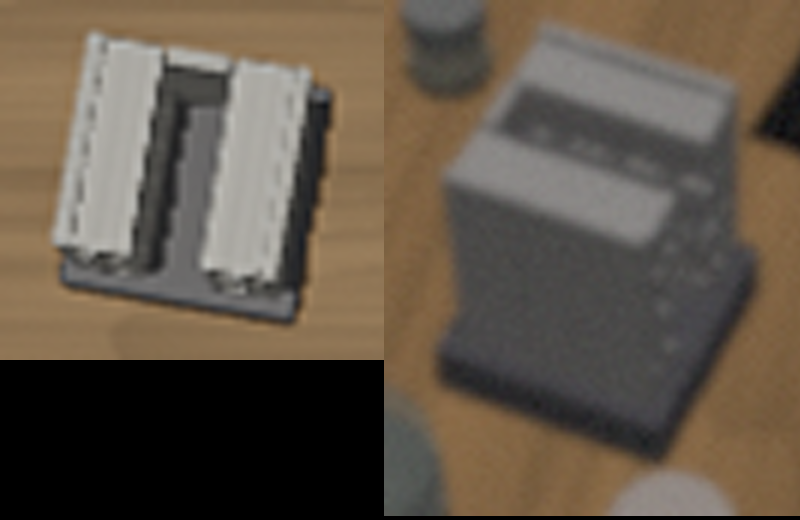

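View pics/gun.png

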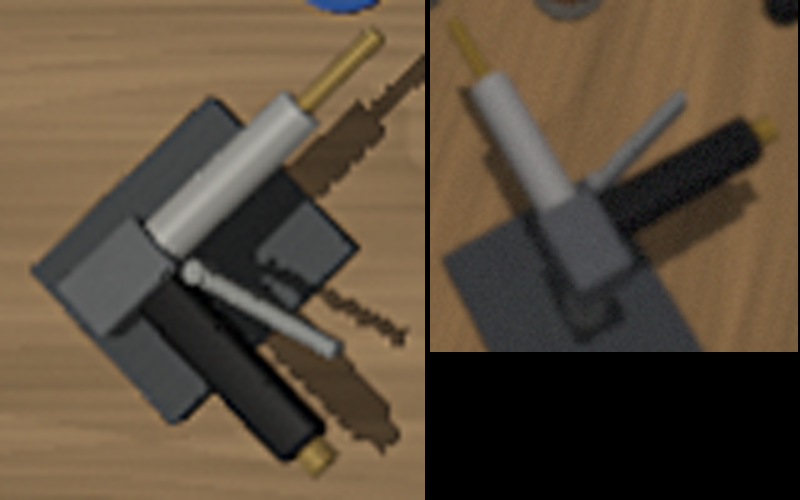

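Rack corners and gun points read off; fitting poses.

Run:
```python
from h import *
from scipy.optimize import least_squares as LS
T=lambda a,b:(262+a/6,133+b/6); S=lambda a,b:(255+(a-384)/6,180+b/6)
obs=[("top",(-42,43,117),T(55,245)),("top",(-42,-43,117),T(275,285)),("top",(-50,50,16),T(62,268)),("top",(-50,-50,16),T(293,308)),("top",(50,-50,16),T(328,88)),
("side",(-42,43,117),S(648,245)),("side",(-42,-43,117),S(735,85)),("side",(-50,50,16),S(662,430)),("side",(50,50,16),S(442,350)),("side",(-50,-50,16),S(755,255))]
def P(p,q):
    a=p[3];c,s=np.cos(a),np.sin(a);q=np.array(q)/1000
    return [p[0]+c*q[0]-s*q[1],p[1]+s*q[0]+c*q[1],p[2]+q[2]]
f=lambda p:np.concatenate([proj(c,P(p,q))[0]-o for c,q,o in obs])
r=LS(f,[.62,.03,.01,-.2],loss="soft_l1");print("rack",r.x[:3].round(4),np.degrees(r.x[3]),r.fun.reshape(-1,2).round(1).tolist())
p=r.x.copy()
G=lambda a,b:(125+a/5,160+b/5);H=lambda a,b:(260+(a-430)/3.2,285+b/3.2)
ob=[("top",(-52.5,13,112),G(285,460)),("top",(-52.5,-13,112),G(322,430)),("top",(43,-19,110),G(192,270)),
("side",(43,-19,109),H(595,183)),("side",(-52.5,-13,112),H(745,122)),("side",(-52.5,13,112),H(763,155)),]
def g(p):
    return np.concatenate([proj(c,P([p[0],p[1],0,p[2]],q))[0]-o for c,q,o in ob])
r=LS(g,[.48,.36,.8],loss="soft_l1");print("gun",r.x[:2].round(4),np.degrees(r.x[2]),r.fun.reshape(-1,2).round(1).tolist())
pp=[r.x[0],r.x[1],0,r.x[2]]
tip=unproj("top",[G(335,348)],.109)[0];print("trig tip local", [np.cos(r.x[2])*(tip[0]-pp[0])+np.sin(r.x[2])*(tip[1]-pp[1]),-np.sin(r.x[2])*(tip[0]-pp[0])+np.cos(r.x[2])*(tip[1]-pp[1])])
hp=np.array([(537,58),(660,38),(678,163),(553,182)])/2+[110,90]
w=unproj("top",hp,.086);print("plate",w.round(3).tolist(),w.mean(0))
for i in range(3): print("slot",i+1,np.round(P(p,(0,0,30+28*i)),4))
for n,b,h in [("jar",(234,178,22,19),.06),("stopper",(244,246,15,9),.028)]:
    print(n,unproj("top",[(b[0]+b[2]/2,b[1]+b[3]/2)],h*.7).round(3))
```

```text
rack [0.6342 0.0411 0.008 ] -9.061508287435561 [[-0.2, -0.5], [0.2, -1.4], [-0.6, 2.4], [0.3, 1.8], [0.6, -0.7], [-0.4, 0.5], [0.4, 0.2], [0.2, 0.3], [-1.7, 0.2], [1.1, -1.4]]
gun [0.4635 0.3289] 42.09142505807664 [[-2.6, 1.6], [-1.6, 0.0], [-0.4, -0.3], [-0.4, -0.2], [-0.6, -2.4], [1.3, -1.2]]
trig tip local [np.float64(-0.030350972955117565), np.float64(-0.044862545953468086)]
plate [[0.733, -0.163, 0.086], [0.758, -0.312, 0.086], [0.606, -0.33, 0.086], [0.584, -0.18, 0.086]] [ 0.67040804 -0.24650938  0.086     ]
slot 1 [0.6342 0.0411 0.038 ]
slot 2 [0.6342 0.0411 0.066 ]
slot 3 [0.6342 0.0411 0.094 ]
jar [[0.573 0.162 0.042]]
stopper [[0.417 0.149 0.02 ]]
```

```bash
Z='[0,0,0,0,0,0.72,0]'; for i in 1 2 3 4; do python3 -m pendant '[[0,0,0,0,0,0.72,0],[0,0,0,0,0,0.72,0],[0,0,0,0,0,0.72,0],[0,0,0,0,0,0.72,0],[0,0,0,0,0,0.72,0]]'|tail -3; done
python3 - <<'E'
from h import *
go([.485,-.0055,.25],-9);print(robot.get_state()["qpos"])
E
```

```text
contact_force: [-0.4, -1.1, 0.0]
width: 0.997
grasp_force: 0.0
contact_force: [0.0, 0.8, -0.2]
width: 1.007
grasp_force: 0.0
contact_force: [-0.5, 0.2, -0.8]
width: 1.003
grasp_force: 0.0
contact_force: [-0.1, -1.4, -1.3]
width: 1.002
grasp_force: 0.0
at [0.2951 0.5417 0.2427] [-176.3    4.8   -1.3] shift [20.04 54.03 -5.91] rv [-0.059  0.088  0.132]
[ 57.56713153  23.77016075  95.48671171   6.93141191  60.23359463
 145.5549204 ]
```

```bash
python3 -m pendant '[[3,5,-0.5,0,0,-0.1,0],[5,10,-1.3,0,0,-0.1,0],[7,15,-2,0,0,-0.1,0],[9,20,-2.6,0,0,-0.1,0],[10,25,-3,0,0,-0.1,0]]'
python3 - <<'E'
from h import *
go([.485,-.0055,.25],-9);print(robot.get_state()["qpos"])
E
```

```text
t: 3.8
eef_pos: [0.386, 0.3087, 0.2487]
eef_rot: [-175.9, 4.3, 4.7]
contact_force: [0.7, 0.1, 0.3]
width: 1.003
grasp_force: 0.0
at [0.386  0.3087 0.2487] [-175.9    4.3    4.7] shift [ 7.29 31.98 -2.97] rv [-0.062  0.083  0.235]
[ 34.02626711  14.07921168 108.97484662   6.63591248  58.84781203
 115.9980389 ]
```

```bash
python3 -m pendant '[[1.2,5,-0.5,-0.01,0.02,0.05,0],[2.4,10,-1,-0.02,0.03,0.1,0],[3.6,15,-1.4,-0.04,0.05,0.15,0],[5,20,-1.9,-0.05,0.07,0.2,0],[6,25,-2.4,-0.062,0.083,0.235,0]]'|head -3
python3 - <<'E'
from h import *
im=robot.grab_frame("top");cv2.imwrite("pics/t1.png",im)
for c in("top","side"):
    robot.grab_frame(c)
    print([(np.round(d["box"]).tolist(),round(d["p"],2)) for d in robot.recognise("beaker",c)][:2])
go([.485,-.0055,.25],-9);print(robot.get_state()["qpos"])
E
```

```text
t: 4.3
eef_pos: [0.4636, 0.0709, 0.2501]
eef_rot: [179.9, -0.0, -9.1]
[([304.0, 212.0, 23.0, 25.0], 0.72)]
[([345.0, 207.0, 21.0, 34.0], 0.91), ([395.0, 139.0, 19.0, 3.0], 0.69)]
at [0.463  0.0727 0.2498] [ 1.8e+02  1.0e-01 -9.0e+00] shift [ 3.4   7.38 -0.02] rv [ 0.     0.002 -0.001]
[7.46740940e+00 1.10866397e+01 1.12564163e+02 7.49977385e-03
 5.64419896e+01 1.06505704e+02]
```

```bash
python3 -m pendant '[[1.7,3.7,0,0,0,0,0],[3.4,7.4,0,0,0,0,0],[3.4,7.4,5,0,0,0,0],[3.4,7.4,10,0,0,0,0],[3.4,7.4,14,0,0,0,0]]'|head -3; python3 -m pendant '[[0,0,3,0,0,0,0],[0,0,6,0,0,0,0],[0,0,6,0,0,0,60],[0,0,6,0,0,0,120],[0,0,6,0,0,0,120]]';python3 -m pendant '[[0,0,0,0,0,0,140],[0,0,0,0,0,0,140],[0,0,0,0,0,0,140],[0,0,0,0,0,0,140],[0,0,0,0,0,0,140]]'
```

```text
t: 5.05
eef_pos: [0.4843, -0.0045, 0.1079]
eef_rot: [180.0, 0.1, -8.9]
t: 5.55
eef_pos: [0.4859, -0.005, 0.0513]
eef_rot: [180.0, -0.0, -8.9]
contact_force: [0.7, 0.4, -0.3]
width: 0.609
grasp_force: 62.6
t: 6.05
eef_pos: [0.4856, -0.0057, 0.0508]
eef_rot: [180.0, -0.0, -9.0]
contact_force: [-0.5, 1.7, 9.0]
width: 0.609
grasp_force: 63.3
```

```bash
python3 -m pendant '[[0,0,-4,0,0,0,140],[0,0,-8,0,0,0,140],[0,0,-13,0,0,0,140],[3,3,-16,0,0,0,140],[6,6,-17,0,0,0,140]]'|head -3; python3 -m pendant '[[3,3,0,0,0,0,140],[6,6,0,0,0,0,140],[9,9,0,0,0,0,140],[12,12,0,0,0,0,140],[15,14.9,0,0,0,0,140]]';python3 - <<'E'
from h import *
go([.670,-.2465,.14],-9);print(robot.get_state()["qpos"])
E
```

```text
t: 6.55
eef_pos: [0.5366, -0.0746, 0.2241]
eef_rot: [180.0, -0.3, -8.9]
t: 7.05
eef_pos: [0.6603, -0.2466, 0.2197]
eef_rot: [180.0, 0.1, -9.0]
contact_force: [1.0, 0.6, -0.6]
width: 0.615
grasp_force: 63.4
at [ 0.6603 -0.2466  0.2197] [ 1.8e+02  1.0e-01 -9.0e+00] shift [ 0.97 -0.17  7.97] rv [ 0.001  0.002 -0.   ]
[-2.14225733e+01  3.27541393e+01  8.35317230e+01 -6.33206648e-02
  6.37930014e+01  7.76233015e+01]
```

```bash
python3 -m pendant '[[1,0,2,0,0,0,140],[1,0,5,0,0,0,140],[1,0,7,0,0,0,140],[1,0,7.8,0,0,0,140],[1,0,8,0,0,0,140]]';python3 -m pendant '[[0,0,0.1,0,0,0,140],[0,0,0.2,0,0,0,140],[0,0,0.2,0,0,0,140]]'
```

```text
t: 7.55
eef_pos: [0.6689, -0.2464, 0.1386]
eef_rot: [180.0, 0.2, -9.0]
contact_force: [-0.4, 0.4, -2.0]
width: 0.612
grasp_force: 63.3
t: 7.85
eef_pos: [0.6701, -0.2467, 0.1389]
eef_rot: [179.9, -0.0, -9.0]
contact_force: [0.2, 0.1, -1.7]
width: 0.615
grasp_force: 63.3
```

```bash
for i in 1 2; do python3 -m pendant '[[0,0,0.1,0,0,0,140],[0,0,0.1,0,0,0,140]]'|sed -n '2p;4p'; done
```

```text
eef_pos: [0.6697, -0.2465, 0.137]
contact_force: [-0.0, -0.7, -0.5]
eef_pos: [0.6698, -0.2466, 0.1369]
contact_force: [-4.1, 0.8, 6.3]
```

```bash
for i in 1 2; do python3 -m pendant '[[0,0,0.1,0,0,0,140],[0,0,0.1,0,0,0,140]]'|sed -n '2p;4p'; done
```

```text
eef_pos: [0.6698, -0.2466, 0.1369]
contact_force: [-4.5, 1.8, 12.9]
eef_pos: [0.6699, -0.2466, 0.1369]
contact_force: [-7.8, 2.6, 18.3]
```

```bash
python3 -m pendant '[[0,0,-0.2,0,0,0,140],[0,0,-0.2,0,0,0,100],[0,0,-0.2,0,0,0,0],[0,0,-0.2,0,0,0,0],[0,0,-0.2,0,0,0,0]]'|sed -n '2p;4,5p'; python3 -m pendant '[[0,0,-3,0,0,0,0],[0,0,-7,0,0,0,0],[0,0,-11,0,0,0,0],[-4,2,-11,0,0,0,0],[-8,3,-11,0,0,0,0]]'|sed -n '2p;4,5p'
python3 - <<'E'
from h import *
t=robot.grab_frame("top");cv2.imwrite("pics/t2.png",t)
print([(np.round(d["box"]).tolist(),round(d["p"],2)) for d in robot.recognise("beaker","top")][:2],proj("top",[.67,-.2465,.161]))
m,l,st,cen=discs(im=t)
for i in range(1,len(st)):
    x,y,w,h,a=st[i]
    if 330<x<480 and 190<y<270 and a>50: print(st[i])
s=robot.grab_frame("side")
o=np.zeros((400,800,3),np.uint8);o[:,:480]=cv2.resize(t[90:290,280:520],(480,400));o[:,480:]=cv2.resize(s[80:280,260:420],(320,400));cv2.imwrite("pics/v2.png",o)
E
```

```text
eef_pos: [0.6694, -0.2465, 0.1351]
contact_force: [0.4, -0.2, -0.1]
width: 0.999
eef_pos: [0.5863, -0.2645, 0.2471]
contact_force: [0.2, -0.3, 0.2]
width: 1.0
[([402.0, 131.0, 32.0, 28.0], 0.92), ([270.0, 139.0, 46.0, 51.0], 0.56)] [[420.35510822 139.81398922]]
```

View pics/v2.png

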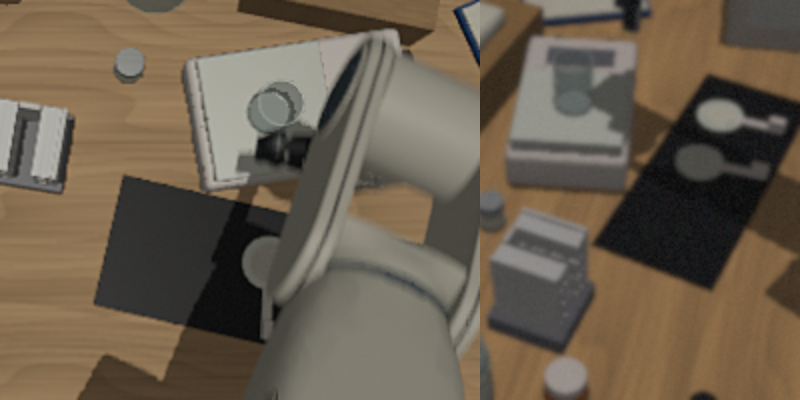

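Run:
```python
from h import *
t=cv2.imread("pics/top0.png");s=robot.grab_frame("side")
for n,g,c,gs,cs in(("A",(608,328),(609,262),(440,129),(379,121)),("B",(687,338),(692,272),(457,85),(400,75))):
    for cam,a,b,off in(("top",g,c,(110,90)),("side",gs,cs,(180,100))):
        G=unproj(cam,[np.array(a)/2+off],.019)[0];Cc=unproj(cam,[np.array(b)/2+off],.009)[0]
        d=Cc-G;print(n,cam,"grip",G.round(4),"cen",Cc.round(4),"L",np.hypot(*d[:2]).round(4),"yaw",np.degrees(np.arctan2(d[1],d[0])).round(1))
a=cv2.resize(t[200:270,395:475],(640,560),interpolation=cv2.INTER_CUBIC);cv2.imwrite("pics/d.png",a)
```

```text
A top grip [ 0.4064 -0.2568  0.019 ] cen [ 0.4887 -0.2612  0.009 ] L 0.0825 yaw -3.1
A side grip [ 0.4047 -0.254   0.019 ] cen [ 0.4898 -0.2604  0.009 ] L 0.0853 yaw -4.3
B top grip [ 0.393  -0.3563  0.019 ] cen [ 0.4754 -0.367   0.009 ] L 0.0831 yaw -7.4
B side grip [ 0.3917 -0.3513  0.019 ] cen [ 0.4756 -0.3653  0.009 ] L 0.085 yaw -9.5
```

View pics/d.png

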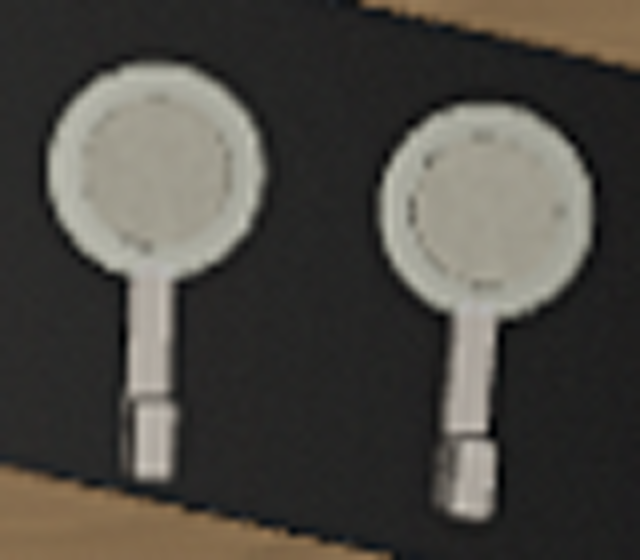

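Run:
```python
from h import *
for n,c,t,g in(("A",(157,170),(150,395),(155,440)),("B",(487,210),(465,435),(475,478))):
    f=lambda a,z:unproj("top",[np.array(a)/8+[395-.5+.06,200-.5+.06]],z)[0]
    Cc,T,G=f(c,.009),f(t,.009),f(g,.024);d=Cc-T;y=np.arctan2(d[1],d[0])
    d2=Cc-G
    print(n,Cc.round(4),G.round(4),"L",np.hypot(*d2[:2]).round(4),np.degrees([y,np.arctan2(d2[1],d2[0])]).round(1),"pred grip",Cc[:2]-.084*np.array([np.cos(y),np.sin(y)]))
go([.4055,-.2565,.15],-3)
```

```text
A [ 0.4892 -0.2604  0.009 ] [ 0.4053 -0.2556  0.024 ] L 0.084 [-2.6 -3.3] pred grip [ 0.40530857 -0.25661802]
B [ 0.4759 -0.3656  0.009 ] [ 0.3926 -0.356   0.024 ] L 0.0838 [-6.7 -6.6] pred grip [ 0.39245986 -0.3558503 ]
at [ 0.5857 -0.2639  0.2459] [ 1.8e+02  1.0e-01 -9.0e+00] shift [-17.9    2.1    9.61] rv [ 0.001  0.001 -0.106]
```

```bash
python3 -m pendant '[[-4.5,0.5,2,0,0,-0.1,110],[-9,1,4,0,0,-0.106,110],[-13.5,1.5,7,0,0,-0.106,110],[-17.9,2.1,9.6,0,0,-0.106,110],[-17.9,2.1,12,0,0,-0.106,110]]'|sed -n '2,5p'
python3 - <<'E'
from h import *
go([.4054,-.2562,.0255],-3)
E
```

```text
eef_pos: [0.4025, -0.2554, 0.1249]
eef_rot: [-180.0, 0.2, -3.0]
contact_force: [-0.0, -0.2, -0.3]
width: 0.57
at [ 0.4025 -0.2554  0.1249] [-180.     0.2   -3. ] shift [0.33 0.08 9.94] rv [-0.001  0.004  0.001]
```

```bash
python3 -m pendant '[[0.2,0.1,4,0,0,0,110],[0.2,0.1,8,0,0,0,110],[0.2,0.1,9.5,0,0,0,110],[0.2,0.1,9.9,0,0,0,110],[0.2,0.1,9.9,0,0,0,110]]'|sed -n '2,5p'; python3 -m pendant '[[0,0,0,0,0,0,160],[0,0,0,0,0,0,190],[0,0,0,0,0,0,230],[0,0,0,0,0,0,255],[0,0,0,0,0,0,255]]'|sed -n '2,6p'
```

```text
eef_pos: [0.4084, -0.2577, 0.0264]
eef_rot: [180.0, 0.1, -2.9]
contact_force: [-0.0, -0.3, 0.3]
width: 0.571
eef_pos: [0.4084, -0.258, 0.0283]
eef_rot: [179.9, -0.0, -2.9]
contact_force: [-0.5, 0.6, 6.1]
width: 0.12
grasp_force: 58.7
```

```bash
python3 -m pendant '[[0,0,-2,0,0,0,255],[0,0,-5,0,0,0,255],[0,0,-9,0,0,0,255],[0,0,-12,0,0,0,255],[0,0,-12,0,0,0,255]]'|sed -n '2,6p'
python3 - <<'E'
from h import *
go([.4555,.0696,.13],-9.06)
E
```

```text
eef_pos: [0.4101, -0.259, 0.1514]
eef_rot: [179.7, -0.3, -2.9]
contact_force: [0.2, -0.1, 0.9]
width: 0.121
grasp_force: 58.6
at [ 0.4101 -0.259   0.1514] [179.7  -0.3  -2.9] shift [  2.85 -33.06   1.99] rv [ 0.005 -0.006  0.107]
```

```bash
python3 -m pendant '[[0.4,-4.7,0,0,0,0.02,255],[0.8,-9.4,0.3,0,0,0.04,255],[1.2,-14.1,0.6,0,0,0.06,255],[1.6,-18.8,1,0,0,0.08,255],[2,-23.5,1.2,0,0,0.107,255]]'|sed -n '2,6p'
python3 - <<'E'
from h import *
go([.4555,.0696,.115],-9.06)
E
```

```text
eef_pos: [0.4391, -0.0221, 0.1344]
eef_rot: [180.0, 0.1, -9.1]
contact_force: [1.1, 0.1, -0.6]
width: 0.117
grasp_force: 58.8
at [ 0.4391 -0.0221  0.1344] [ 1.8e+02  1.0e-01 -9.1e+00] shift [ 0.16 -9.32  1.93] rv [ 0.001  0.002 -0.001]
```

```bash
python3 -m pendant '[[0.1,-4.5,1,0,0,0,255],[0.1,-8,1.7,0,0,0,255],[0.1,-9.3,2,0,0,0,255],[0.1,-9.3,2,0,0,0,255]]'|sed -n '2,6p'
python3 - <<'E'
from h import *
t=robot.grab_frame("top");s=robot.grab_frame("side")
go([.4555,.0696,.0953],-9.06)
# overlay predicted disc outline & slot2 disc
st=robot.get_state();R0=R.from_euler("xyz",st["eef_rot"],degrees=True)
off=.0243
th=np.linspace(0,2*np.pi,60)
for cam,im in(("top",t),("side",s)):
    cw=st["eef_pos"]+R0.apply([.081,0,off])
    P=cw+R0.apply(np.c_[.034*np.cos(th),.034*np.sin(th),0*th])
    for p in proj(cam,P): im[int(round(p[1])),int(round(p[0]))]=(0,0,255)
o=np.zeros((500,800,3),np.uint8);o[:,:400]=cv2.resize(t[130:230,250:330],(400,500),interpolation=cv2.INTER_CUBIC);o[:,400:]=cv2.resize(s[175:275,270:350],(400,500),interpolation=cv2.INTER_CUBIC);cv2.imwrite("pics/v3.png",o)
E
```

```text
eef_pos: [0.4549, 0.069, 0.1141]
eef_rot: [179.9, 0.1, -8.9]
contact_force: [0.5, -0.0, -0.7]
width: 0.12
grasp_force: 58.8
at [0.4548 0.0673 0.1146] [ 1.799e+02  1.000e-01 -9.000e+00] shift [ 0.04 -0.25  1.93] rv [0.001 0.002 0.001]
```

View pics/v3.png

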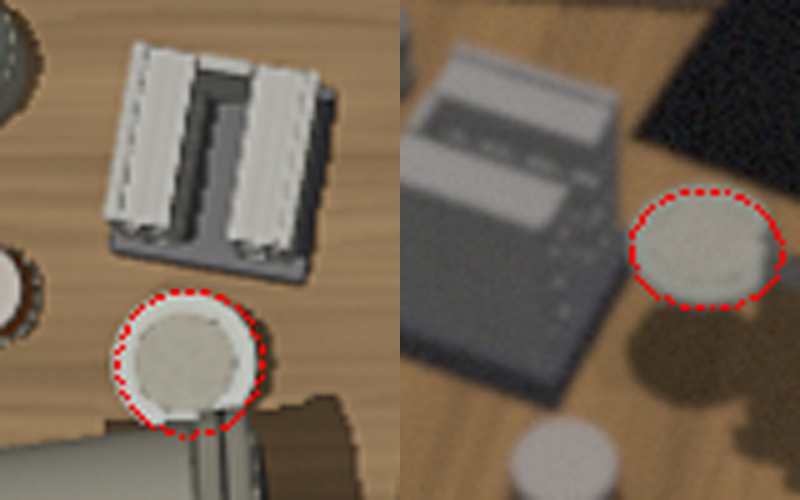

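Run:
```python
from h import *
c=unproj("top",[(286.9,202.9),(287.4,203.4)],.095);a=np.radians(-9.06);d=(c-[.6342,.0411,0])[:,:2]
print(c, d@np.array([[np.cos(a),-np.sin(a)],[np.sin(a),np.cos(a)]])*1000)
ps=[]
for i in range(4):
    robot.grab_frame("side");ps.append(robot.get_state()["eef_pos"])
print(np.mean(ps,0),np.std(ps,0));go([.4555,.0696,.0953],-9.06)
```

```text
[[0.53276097 0.05566619 0.095     ]
 [0.53158302 0.05449308 0.095     ]] [[-102.46718807   -1.58901263]
 [-103.44571453   -2.93297636]]
[0.45506852 0.066694   0.11488297] [1.30961892e-04 8.55936557e-05 9.12172071e-05]
at [0.4552 0.0667 0.115 ] [ 1.8e+02  1.0e-01 -9.2e+00] shift [-0.02 -0.3   1.97] rv [ 0.001  0.001 -0.002]
```

```bash
python3 -m pendant '[[0,-0.27,1,0,0,0,255],[0,-0.27,1.9,0,0,0,255],[0,-0.27,1.95,0,0,0,255],[1,-0.27,1.95,0,0,0,255],[2.2,-0.27,1.95,0,0,0,255]]'|sed -n '2,6p'
python3 - <<'E'
from h import *
t=robot.grab_frame("top");s=robot.grab_frame("side")
go([.6342-.081*.9875,.0411+.081*.1575,.0953],-9.06)
o=np.zeros((500,800,3),np.uint8);o[:,:400]=cv2.resize(t[130:230,250:330],(400,500),interpolation=cv2.INTER_CUBIC);o[:,400:]=cv2.resize(s[175:275,270:350],(400,500),interpolation=cv2.INTER_CUBIC);cv2.imwrite("pics/v4.png",o)
E
```

```text
eef_pos: [0.4781, 0.067, 0.0952]
eef_rot: [180.0, 0.1, -9.0]
contact_force: [0.3, -0.0, -0.6]
width: 0.124
grasp_force: 58.8
at [0.4803 0.067  0.0957] [-1.8e+02 -1.0e-01 -9.1e+00] shift [7.5  0.13 0.06] rv [-0.    -0.002 -0.   ]
```

View pics/v4.png

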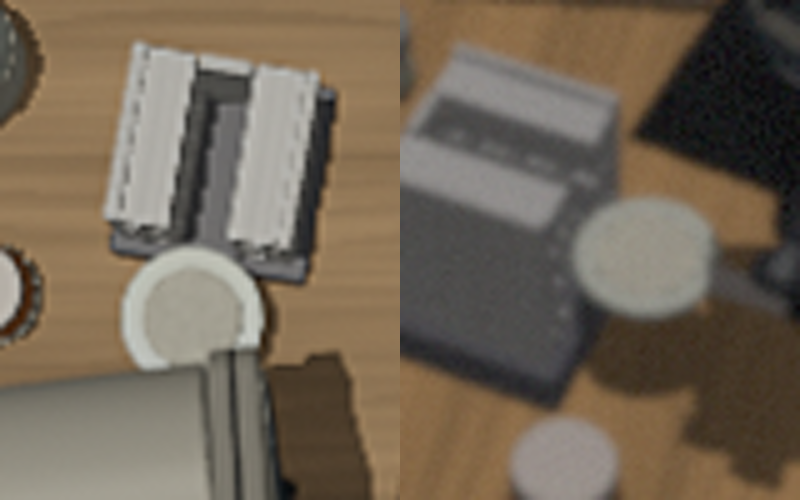

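```bash
python3 -m pendant '[[0.8,0.05,0,0,0,0,255],[1.6,0.05,0,0,0,0,255],[2.4,0.05,0,0,0,0,255],[3,0.05,0,0,0,0,255],[3,0.05,0,0,0,0,255]]'|sed -n '2,4p';python3 - <<'E'
from h import *
s=robot.grab_frame("side");go([.6342-.081*.9875,.0411+.081*.1575,.0953],-9.06)
E
```

```text
eef_pos: [0.508, 0.0617, 0.0953]
eef_rot: [180.0, 0.0, -9.1]
contact_force: [-0.2, 0.3, -1.2]
at [0.5073 0.0617 0.0952] [ 1.8e+02  1.0e-01 -9.1e+00] shift [ 4.76  0.04 -0.02] rv [0.001 0.001 0.   ]
```

No contact; push on.

```bash
python3 -m pendant '[[0.8,0.0,0,0,0,0,255],[1.6,0,0,0,0,0,255],[2.4,0,0,0,0,0,255],[2.4,0,0,0,0,0,255]]'|sed -n '2,4p'; python3 -m pendant '[[0.8,0.0,0,0,0,0,255],[1.6,0,0,0,0,0,255],[1.6,0,0,0,0,0,255]]'|sed -n '2,4p'
```

```text
eef_pos: [0.5323, 0.0579, 0.0954]
eef_rot: [180.0, -0.0, -9.1]
contact_force: [-0.1, -0.6, -0.1]
eef_pos: [0.5479, 0.0554, 0.0954]
eef_rot: [180.0, -0.0, -9.1]
contact_force: [0.7, -0.0, -0.6]
```

```bash
python3 -m pendant '[[0,0,0.1,0,0,0,255],[0,0,0.2,0,0,0,255],[0,0,0.3,0,0,0,255],[0,0,0.3,0,0,0,255]]'|sed -n '2,4p'; for i in 1 2 3; do python3 -m pendant '[[0,0.0,0.1,0,0,0,255],[0,0,0.1,0,0,0,255]]'|sed -n '2p;4p'; done
```

```text
eef_pos: [0.546, 0.0556, 0.0923]
eef_rot: [180.0, 0.1, -9.0]
contact_force: [-2.7, -0.1, 4.0]
eef_pos: [0.5459, 0.0556, 0.0917]
contact_force: [-5.1, 0.6, 9.9]
eef_pos: [0.5461, 0.0557, 0.0908]
contact_force: [-4.2, -0.2, 8.8]
eef_pos: [0.5462, 0.0557, 0.09]
contact_force: [-4.1, 0.5, 11.0]
```

```bash
python3 -m pendant '[[0,0,-0.2,0,0,0,255],[0.2,0,-0.2,0,0,0,255],[0.4,0,-0.2,0,0,0,255],[0.4,0,-0.2,0,0,0,255]]'|sed -n '2,4p'; for i in 1 2 3; do python3 -m pendant '[[0.15,0.0,0,0,0,0,255],[0.15,0,0,0,0,0,255]]'|sed -n '2p;4p'; done
```

```text
eef_pos: [0.5507, 0.0549, 0.0911]
eef_rot: [180.0, 0.1, -9.0]
contact_force: [-0.7, 0.6, 0.7]
eef_pos: [0.5519, 0.0546, 0.091]
contact_force: [-1.7, -0.2, 2.4]
eef_pos: [0.5535, 0.0544, 0.0911]
contact_force: [-0.3, 0.4, 0.6]
eef_pos: [0.554, 0.0543, 0.091]
contact_force: [-5.1, -0.1, 3.6]
```

```bash
for i in 1 2 3; do python3 -m pendant '[[0.12,0.0,0,0,0,0,255],[0.12,0,0,0,0,0,255]]'|sed -n '2p;4p'; done
```

```text
eef_pos: [0.554, 0.0542, 0.0909]
contact_force: [-8.2, 3.0, 7.3]
eef_pos: [0.554, 0.0542, 0.0907]
contact_force: [-11.4, 2.8, 11.8]
eef_pos: [0.5541, 0.0541, 0.0906]
contact_force: [-15.6, 4.6, 12.6]
```

```bash
python3 -m pendant '[[-0.2,0,-0.05,0,0,0,255],[-0.3,0,-0.05,0,0,0,255],[-0.3,0,-0.05,0,0,0,220],[-0.3,0,-0.05,0,0,0,170],[-0.3,0,-0.05,0,0,0,110]]'|sed -n '2p;4,5p'; python3 -m pendant '[[0,0,0,0,0,0,110],[0,0,-2,0,0,0,110],[0,0,-6,0,0,0,110],[0,0,-9,0,0,0,110],[-4,0,-11,0,0,0,110]]'|sed -n '2p;4,5p'
python3 -m pendant '[[-3,4,0,0,0,0,110],[-6,8,0,0,0,0,110],[-8,12,0,0,0,0,110],[-8,16,0,0,0,0,110],[-8,20,0,0,0,0,110]]'|sed -n '2p;4,5p';python3 - <<'E'
from h import *
t=robot.grab_frame("top");s=robot.grab_frame("side")
go([.3926,-.356,.12],-6.7)
o=np.zeros((500,800,3),np.uint8);o[:,:400]=cv2.resize(t[130:230,250:330],(400,500),interpolation=cv2.INTER_CUBIC);o[:,400:]=cv2.resize(s[175:275,270:350],(400,500),interpolation=cv2.INTER_CUBIC);cv2.imwrite("pics/v5.png",o)
print([(np.round(d["box"]).tolist(),round(d["p"],2)) for d in robot.recognise("disc1","side")][:3])
E
```

```text
eef_pos: [0.5565, 0.054, 0.0918]
contact_force: [0.1, -0.1, 0.4]
width: 0.47
eef_pos: [0.5214, 0.0603, 0.2049]
contact_force: [-0.5, 0.3, 0.3]
width: 0.574
eef_pos: [0.4052, -0.1259, 0.2025]
contact_force: [1.9, 0.2, 0.3]
width: 0.567
at [ 0.4056 -0.1282  0.2025] [ 1.799e+02 -1.000e-01 -9.300e+00] shift [ 2.39 22.68  8.3 ] rv [ 0.002 -0.001 -0.045]
[([297.0, 212.0, 38.0, 17.0], 0.59), ([366.0, 128.0, 28.0, 16.0], 0.55), ([273.0, 98.0, 64.0, 75.0], 0.54)]
```

View pics/v5.png

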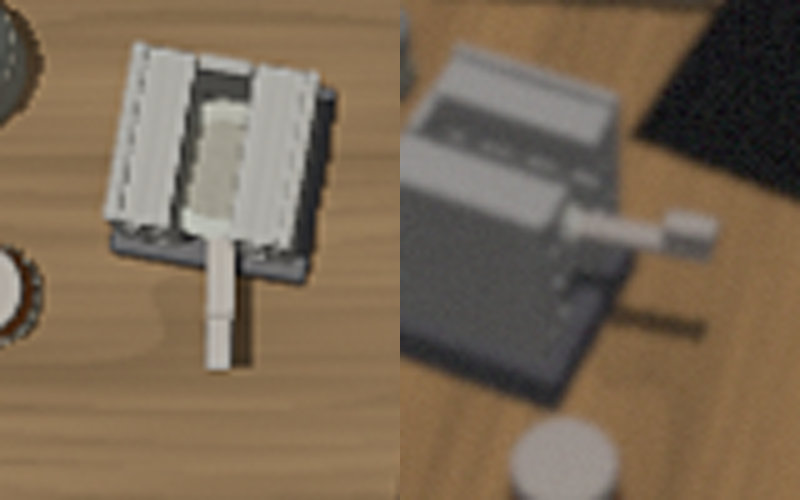

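Run:
```python
from h import *
a=np.radians(-9.06);Rz=R.from_euler("z",-9.06,degrees=True);O=np.array([.6342,.0411,.008])
for z in(30,58,86):
    P=O+Rz.apply(np.array([(-96,0,z+20),(-72,0,z+20),(34,0,z+5)])/1000)
    print(z,((proj("top",P)-[250,130])*5).round(0).tolist(),((proj("side",P)-[270,175])*5).round(0).tolist())
```

```text
30 [[188.0, 354.0], [196.0, 305.0], [232.0, 95.0]] [[291.0, 292.0], [243.0, 276.0], [39.0, 227.0]]
58 [[185.0, 351.0], [193.0, 301.0], [229.0, 87.0]] [[293.0, 254.0], [244.0, 238.0], [36.0, 190.0]]
86 [[181.0, 349.0], [189.0, 297.0], [226.0, 78.0]] [[294.0, 214.0], [244.0, 198.0], [32.0, 151.0]]
```

Run:
```python
from h import *
for z in(.058,.072,.086,.1,.114):
    a=unproj("top",[(250+219/5,130+343/5)],z)[0];b=unproj("side",[(270+290/5,175+224/5)],z)[0];print(z,a.round(4),b.round(4))
    c=unproj("top",[(250+222/5,130+240/5)],z-.015)[0];d=a-c;print(np.degrees(np.arctan2(-d[1],-d[0])))
go([.55,.04,.2])
```

```text
0.058 [0.5445 0.0413 0.058 ] [0.5487 0.017  0.058 ]
-0.8609149207255512
0.072 [0.5439 0.0406 0.072 ] [0.5465 0.0283 0.072 ]
-0.8505909409173884
0.086 [0.5432 0.0399 0.086 ] [0.5443 0.0395 0.086 ]
-0.8400163982236525
0.1 [0.5426 0.0392 0.1   ] [0.5422 0.0508 0.1   ]
-0.8291820596016682
0.114 [0.5419 0.0385 0.114 ] [0.54  0.062 0.114]
-0.8180782327651083
at [ 0.4057 -0.1265  0.2023] [179.9  -0.   -9.3] shift [ 11.55 -18.76   0.22] rv [0. 0. 0.]
```

```bash
python3 -m pendant '[[2.5,-4.3,0,0,0,-0.1,110],[5,-8.6,0,0,0,-0.145,110],[7.5,-12.9,0,0,0,-0.145,110],[10,-17,2,0,0,-0.145,110],[10.95,-18.6,4,0,0,-0.145,110]]'|sed -n '2p;4,5p';python3 - <<'E'
from h import *
t=robot.grab_frame("side");t=robot.grab_frame("side");go([.5438,.0397,.092],-1)
E
```

```text
eef_pos: [0.5463, 0.0463, 0.162]
contact_force: [-0.1, -0.6, -0.1]
width: 0.568
at [0.5431 0.0452 0.1593] [180.    0.2  -0.5] shift [0.1  0.55 6.73] rv [0.    0.004 0.009]
```

```bash
python3 -m pendant '[[0.1,0.5,0,0,0,0,110],[0.1,0.5,3,0,0,0,110],[0.1,0.5,6,0,0,0,110],[0.1,0.5,6.7,0,0,0,110],[0.1,0.5,6.7,0,0,0,150]]'|sed -n '2p;4,5p';python3 -m pendant '[[0,0,0,0,0,0,200],[0,0,0,0,0,0,255],[0,0,0,0,0,0,255],[0,0,0,0,0,0,255]]'|sed -n '2p;3,6p'
python3 - <<'E'
from h import *
robot.grab_frame("side");go([.554,.0541,.092],-9.06)
E
```

```text
eef_pos: [0.5429, 0.036, 0.0947]
contact_force: [0.6, 0.5, -0.8]
width: 0.428
eef_pos: [0.5451, 0.0377, 0.0963]
eef_rot: [-180.0, -0.1, -0.7]
contact_force: [1.5, 5.9, 1.4]
width: 0.12
grasp_force: 57.9
at [0.5451 0.0377 0.0963] [-1.8e+02 -1.0e-01 -7.0e-01] shift [ 0.86 -1.65  0.44] rv [-0.001 -0.002  0.146]
```

```bash
python3 -m pendant '[[0,-0.4,0,0,0,0.04,255],[0.05,-0.8,0,0,0,0.08,255],[0.1,-1.2,0,0,0,0.11,255],[0.2,-1.55,0,0,0,0.146,255],[0.2,-1.55,0,0,0,0.146,255]]'|sed -n '2,6p'; for i in 1 2 3; do python3 -m pendant '[[0.15,0.0,0,0,0,0,255],[0.15,0,0,0,0,0,255]]'|sed -n '2p;4p'; done
```

```text
eef_pos: [0.547, 0.0527, 0.0961]
eef_rot: [180.0, -0.1, -9.1]
contact_force: [0.2, -0.4, 2.5]
width: 0.121
grasp_force: 58.2
eef_pos: [0.5475, 0.0522, 0.0955]
contact_force: [-2.3, 1.7, 6.5]
eef_pos: [0.5485, 0.0519, 0.0953]
contact_force: [-4.7, 1.8, 7.6]
eef_pos: [0.5499, 0.0516, 0.0954]
contact_force: [-4.6, 0.7, 8.6]
```

```bash
python3 -m pendant '[[0,-0.2,-0.1,0,0,0,255],[0.15,-0.2,-0.1,0,0,0,255],[0.25,-0.2,-0.1,0,0,0,255],[0.25,-0.2,-0.1,0,0,0,255]]'|sed -n '2p;4p'; for i in 1 2 3; do python3 -m pendant '[[0.12,0.0,0,0,0,0,255],[0.12,0,0,0,0,0,255]]'|sed -n '2p;4p'; done
```

```text
eef_pos: [0.5511, 0.0534, 0.0957]
contact_force: [-8.9, 2.8, 9.5]
eef_pos: [0.5517, 0.0534, 0.0957]
contact_force: [-12.5, 3.9, 11.5]
eef_pos: [0.5516, 0.0534, 0.0955]
contact_force: [-14.3, 5.3, 13.9]
eef_pos: [0.5517, 0.0533, 0.0954]
contact_force: [-18.5, 6.7, 17.4]
```

```bash
python3 -m pendant '[[-0.25,0,-0.15,0,0,0,255],[-0.3,0,-0.2,0,0,0,255],[-0.3,0,-0.2,0,0,0,200],[-0.3,0,-0.2,0,0,0,140],[-0.3,0,-0.2,0,0,0,110]]'|sed -n '2p;4,5p'; python3 -m pendant '[[0,0,0,0,0,0,110],[0,0,-2,0,0,0,110],[0,0,-6,0,0,0,110],[0,0,-9,0,0,0,110],[-4,0,-11,0,0,0,110]]'|sed -n '2p;4,5p'
python3 -m pendant '[[-3,4,0,0,0,0,110],[-6,8,0,0,0,0,110],[-8,12,0,0,0,0,110],[-8,16,0,0,0,0,110],[-8,20,0,0,0,0,110]]'|sed -n '2p;4,5p';python3 - <<'E'
from h import *
t=robot.grab_frame("top");s=robot.grab_frame("side")
go([.3926,-.356,.12],-6.7)
o=np.zeros((500,800,3),np.uint8);o[:,:400]=cv2.resize(t[130:230,250:330],(400,500),interpolation=cv2.INTER_CUBIC);o[:,400:]=cv2.resize(s[115:215,300:460],(400,250),interpolation=cv2.INTER_CUBIC) if 0 else cv2.resize(s[110:235,340:440],(400,500),interpolation=cv2.INTER_CUBIC);cv2.imwrite("pics/v6.png",o)
E
```

```text
eef_pos: [0.5544, 0.053, 0.0977]
contact_force: [0.5, 1.0, 0.5]
width: 0.545
eef_pos: [0.5194, 0.0594, 0.2108]
contact_force: [-0.3, 0.8, 0.4]
width: 0.569
eef_pos: [0.4031, -0.1266, 0.2084]
contact_force: [1.2, -0.3, 0.1]
width: 0.566
at [ 0.4036 -0.1288  0.2084] [179.9  -0.   -9.4] shift [ 2.61 22.58  8.88] rv [ 0.002 -0.    -0.046]
```

View pics/v6.png

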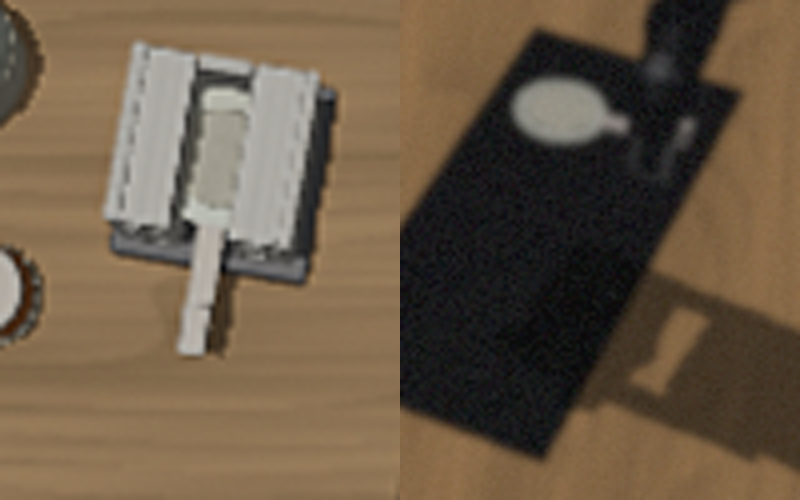

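```bash
python3 -m pendant '[[0.6,4.9,1,0,0,-0.046,110],[1.2,9.8,3,0,0,-0.046,110],[1.8,14.7,6,0,0,-0.046,110],[2.4,19.6,8,0,0,-0.046,110],[2.6,22.6,8.8,0,0,-0.046,110]]'|sed -n '2p;4,5p';python3 - <<'E'
from h import *
robot.grab_frame("side");robot.grab_frame("side");go([.3926,-.356,.0265],-6.7)
E
```

```text
eef_pos: [0.3935, -0.3538, 0.1186]
contact_force: [0.5, -0.2, 0.2]
width: 0.569
at [ 0.3937 -0.3565  0.1184] [ 1.799e+02  1.000e-01 -6.700e+00] shift [-0.1  -0.05  9.19] rv [0.001 0.001 0.001]
```

```bash
python3 -m pendant '[[-0.1,0,4,0,0,0,110],[-0.1,0,7.5,0,0,0,110],[-0.1,0,9,0,0,0,110],[-0.1,0,9.2,0,0,0,110],[-0.1,0,9.2,0,0,0,160]]'|sed -n '2p;4,5p';python3 -m pendant '[[0,0,0,0,0,0,200],[0,0,0,0,0,0,255],[0,0,0,0,0,0,255],[0,0,0,0,0,0,255]]'|sed -n '2p;3,6p'; python3 -m pendant '[[0,0,-2,0,0,0,255],[0,0,-6,0,0,0,255],[0,0,-10,0,0,0,255],[0,0,-14,0,0,0,255],[0,0,-14,0,0,0,255]]'|sed -n '2p;3,6p'
python3 - <<'E'
from h import *
go([.4536,.0699,.15],-9.06)
E
```

```text
eef_pos: [0.3931, -0.3523, 0.0286]
contact_force: [0.4, -0.5, -0.6]
width: 0.415
eef_pos: [0.3935, -0.3532, 0.0298]
eef_rot: [179.9, -0.1, -6.5]
contact_force: [-0.2, 1.3, 7.6]
width: 0.118
grasp_force: 61.1
eef_pos: [0.3953, -0.3548, 0.1741]
eef_rot: [179.6, -0.4, -6.5]
contact_force: [-0.1, -0.2, -0.6]
width: 0.121
grasp_force: 60.2
at [ 0.3953 -0.3548  0.1741] [179.6  -0.4  -6.5] shift [  0.99 -42.88   2.11] rv [ 0.007 -0.008  0.045]
```

```bash
python3 -m pendant '[[0.1,-4.8,0,0.007,-0.008,0.045,255],[0.2,-9.6,0,0.007,-0.008,0.045,255],[0.3,-14.4,0,0.007,-0.008,0.045,255],[0.4,-19.2,0,0.007,-0.008,0.045,255],[0.5,-24,0,0.007,-0.008,0.045,255]]'|sed -n '2p';python3 -m pendant '[[0.4,-4.8,1,0,0,0,255],[0.8,-9.6,2,0,0,0,255],[1,-14.4,3,0,0,0,255],[1,-18.7,4,0,0,0,255],[1,-18.7,4,0,0,0,255]]'|sed -n '2p';python3 - <<'E'
from h import *
t=robot.grab_frame("top");robot.grab_frame("top");robot.grab_frame("top");go([.4525,.0701,.1243],-9.06)
t=robot.grab_frame("top");s=robot.grab_frame("side")
print([(np.round(d["box"]).tolist(),round(d["p"],2)) for d in robot.recognise("disc1","top")][:3])
st=robot.get_state();R0=R.from_euler("xyz",st["eef_rot"],degrees=True)
th=np.linspace(0,2*np.pi,40)
for cam,im in(("top",t),("side",s)):
    P=st["eef_pos"]+R0.apply([.083,0,.0258-.005])+R0.apply(np.c_[.034*np.cos(th),.034*np.sin(th),0*th])
    for p in proj(cam,P): im[int(round(p[1])),int(round(p[0]))]=(0,0,255)
o=np.zeros((500,800,3),np.uint8);o[:,:400]=cv2.resize(t[130:230,250:330],(400,500),interpolation=cv2.INTER_NEAREST);o[:,400:]=cv2.resize(s[175:275,270:350],(400,500),interpolation=cv2.INTER_NEAREST);cv2.imwrite("pics/v7.png",o)
E
```

```text
eef_pos: [0.4244, -0.1128, 0.1681]
eef_pos: [0.4637, 0.073, 0.1282]
at [0.4632 0.0688 0.1289] [-179.7    0.6   -9. ] shift [-1.07  0.04  0.47] rv [-0.006  0.01   0.001]
[([274.0, 184.0, 29.0, 28.0], 0.92), ([285.0, 148.0, 15.0, 35.0], 0.63)]
```

View pics/v7.png

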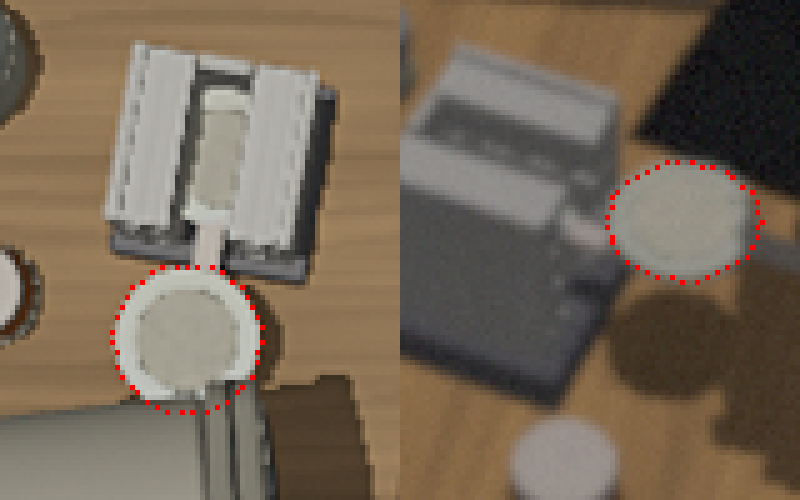

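```bash
python3 -m pendant '[[0,0,0.45,-0.006,0.01,0,255],[0,0,0.45,-0.006,0.01,0,255],[0.8,0,0.45,-0.006,0.01,0,255],[1.6,0,0.45,-0.006,0.01,0,255],[2.4,0,0.45,-0.006,0.01,0,255]]'|sed -n '2,4p'; python3 -m pendant '[[0.8,0,0,0,0,0,255],[1.6,0,0,0,0,0,255],[1.6,0,0,0,0,0,255]]'|sed -n '2,4p';python3 - <<'E'
from h import *
robot.grab_frame("top");go([.5522,.0542,.1243],-9.06)
E
```

```text
eef_pos: [0.4885, 0.0649, 0.1244]
eef_rot: [-180.0, -0.1, -9.1]
contact_force: [0.4, -0.6, -1.4]
eef_pos: [0.5046, 0.0625, 0.1243]
eef_rot: [-180.0, -0.1, -9.1]
contact_force: [-0.2, -0.4, -1.0]
at [0.5037 0.0625 0.1242] [-180.    -0.    -9.1] shift [ 4.92  0.06 -0.01] rv [-0.    -0.001 -0.   ]
```

```bash
python3 -m pendant '[[0.8,0,0,0,0,0,255],[1.6,0,0,0,0,0,255],[2.4,0.05,0,0,0,0,255],[2.4,0.05,0,0,0,0,255]]'|sed -n '2,4p'; python3 -m pendant '[[0.7,0,0,0,0,0,255],[1.4,0,0,0,0,0,255],[2,0,0.1,0,0,0,255],[2,0,0.2,0,0,0,255]]'|sed -n '2,4p'; for i in 1 2 3; do python3 -m pendant '[[0.12,0.0,0.05,0,0,0,255],[0.12,0,0.05,0,0,0,255]]'|sed -n '2p;4p'; done
```

```text
eef_pos: [0.5283, 0.0582, 0.1245]
eef_rot: [-180.0, -0.1, -9.1]
contact_force: [-1.5, 0.1, -0.5]
eef_pos: [0.5476, 0.0551, 0.1223]
eef_rot: [-180.0, -0.1, -9.1]
contact_force: [0.5, 0.1, -1.1]
eef_pos: [0.5474, 0.0551, 0.1219]
contact_force: [-2.4, -0.2, 3.6]
eef_pos: [0.5483, 0.0549, 0.1215]
contact_force: [-3.2, 0.6, 7.2]
eef_pos: [0.5492, 0.0547, 0.1212]
contact_force: [-6.5, 1.7, 10.0]
```

```bash
for i in 1 2 3 4; do python3 -m pendant '[[0.15,0.0,-0.03,0,0,0,255],[0.15,0,-0.03,0,0,0,255]]'|sed -n '2p;4p'; done
```

```text
eef_pos: [0.5508, 0.0545, 0.1215]
contact_force: [-4.7, 1.0, 7.2]
eef_pos: [0.5519, 0.0542, 0.1216]
contact_force: [-5.4, 0.6, 7.3]
eef_pos: [0.552, 0.0542, 0.1216]
contact_force: [-9.4, 2.4, 8.6]
eef_pos: [0.5521, 0.0541, 0.1215]
contact_force: [-13.8, 4.0, 11.5]
```

```bash
python3 -m pendant '[[-0.2,0,-0.1,0,0,0,255],[-0.25,0,-0.15,0,0,0,255],[-0.25,0,-0.15,0,0,0,200],[-0.25,0,-0.15,0,0,0,140],[-0.25,0,-0.15,0,0,0,110]]'|sed -n '2p;4,5p'; python3 -m pendant '[[0,0,0,0,0,0,110],[0,0,-2,0,0,0,110],[0,0,-6,0,0,0,110],[0,0,-9,0,0,0,110],[-4,0,-11,0,0,0,110]]'|sed -n '2p;4,5p'
python3 -m pendant '[[-5,0,0,0,0,0,110],[-9,-3,0,0,0,0,110],[-10,-8,0,0,0,0,60],[-11,-12,0,0,0,0,0],[-11,-14,0,0,0,0,0]]'|sed -n '2p;4,5p';python3 - <<'E'
from h import *
robot.grab_frame("top")
t=robot.grab_frame("top");s=robot.grab_frame("side")
go([.4635,.3289,.24],42)
Rz=R.from_euler("z",-9.06,degrees=True);O=np.array([.6342,.0411,.009])
P=O+Rz.apply(np.array([(-96,0,z+20) for z in(58,86)]+[(-96,6,z+20) for z in(58,86)]+[(34,0,z+5) for z in(58,86)])/1000)
print(((proj("top",P)-[250,130])*5).round(0).tolist())
o=np.zeros((500,800,3),np.uint8);o[:,:400]=cv2.resize(t[130:230,250:330],(400,500),interpolation=cv2.INTER_CUBIC);o[:,400:]=cv2.resize(s[175:275,270:350],(400,500),interpolation=cv2.INTER_CUBIC);cv2.imwrite("pics/v8.png",o)
print(robot.recognise("beaker","top")[:1])
E
```

```text
eef_pos: [0.5542, 0.054, 0.1236]
contact_force: [0.2, 0.4, 0.3]
width: 0.544
eef_pos: [0.5187, 0.0603, 0.2365]
contact_force: [0.4, 1.1, -0.2]
width: 0.566
eef_pos: [0.4268, 0.2187, 0.2339]
contact_force: [0.4, 0.3, -0.1]
width: 1.001
at [0.4273 0.2168 0.2334] [-1.8e+02 -1.0e-01 -8.9e+00] shift [  1.84 -11.64  -0.65] rv [ 0.    -0.001 -0.888]
[[184.0, 351.0], [180.0, 349.0], [172.0, 349.0], [168.0, 347.0], [229.0, 86.0], [226.0, 77.0]]
[{'box': [404.1, 126.3, 30.0, 32.7], 'p': 0.68}]
```

View pics/v8.png

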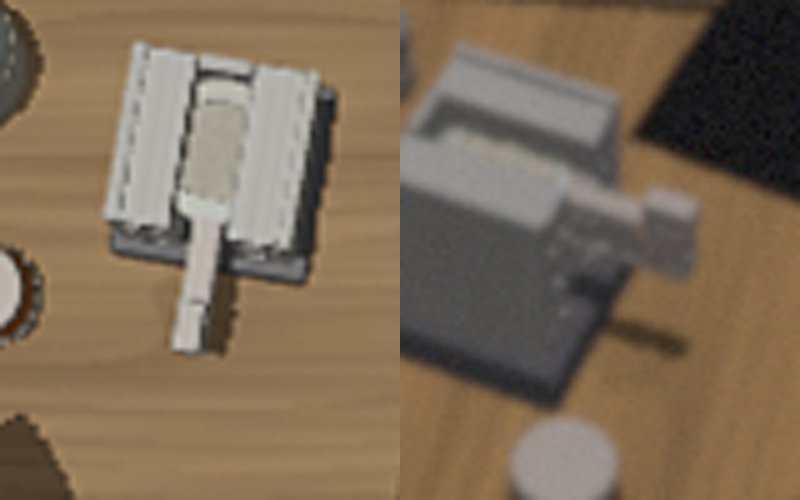

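```bash
python3 -m pendant '[[0.8,-3,0,0,0,-0.15,0],[1.6,-6,0,0,0,-0.3,0],[2.4,-9,0,0,0,-0.45,0],[2.4,-11,0,0,0,-0.6,0],[2.4,-11,0,0,0,-0.75,0]]'|sed -n '2p;4,5p'; python3 -m pendant '[[0,0,0,0,0,-0.138,0],[0,0,0,0,0,-0.138,0],[0,0,0,0,0,-0.138,0]]'|sed -n '2,3p';python3 - <<'E'
from h import *
robot.grab_frame("top");t=robot.grab_frame("top");go([.4675,.3245,.097],42)
o=cv2.resize(t[150:270,115:235],(600,600),interpolation=cv2.INTER_CUBIC);cv2.imwrite("pics/v9.png",o)
E
```

```text
eef_pos: [0.4694, 0.3213, 0.2332]
contact_force: [0.7, 0.2, -0.2]
width: 1.001
eef_pos: [0.4685, 0.3196, 0.2333]
eef_rot: [180.0, 0.0, 41.5]
at [0.4685 0.32   0.2334] [180.   -0.   41.6] shift [ 0.22 -0.41 13.64] rv [ 0.    -0.    -0.007]
```

Run:
```python
from h import *
a=np.radians(42.09);c,s=np.cos(a),np.sin(a)
def loc(p): d=p[:2]-[.4635,.3289]; return (np.array([c*d[0]+s*d[1],-s*d[0]+c*d[1]])*1000).round(1)
for z in(.1,.112):
    for q in((145,305),(285,460),(178,283),(322,430),(250,345)): print(z,q,loc(unproj("top",[(125+q[0]/5,160+q[1]/5)],z)[0]))
im=cv2.imread("pics/top0.png")
# intensity profile across the handle at local x=0 and -30
for x in(15,0,-30):
    L=[]
    for y in range(-60,30,3):
        w=np.array([.4635,.3289,.105])+np.array([c*x-s*y,s*x+c*y,0])/1000
        u=proj("top",w)[0];L.append((y,int(cv2.getRectSubPix(im,(1,1),tuple(map(float,u))).mean())))
    print(x,L)
```

```text
0.1 (145, 305) [46.8 10.7]
0.1 (285, 460) [-52.1   9.3]
0.1 (178, 283) [44.  -7.8]
0.1 (322, 430) [-53.3 -13. ]
0.1 (250, 345) [ -0.8 -14. ]
0.112 (145, 305) [44.   7.6]
0.112 (285, 460) [-53.8   6.2]
0.112 (178, 283) [ 41.2 -10.7]
0.112 (322, 430) [-55.  -15.8]
0.112 (250, 345) [ -3.1 -16.8]
15 [(-60, 73), (-57, 74), (-54, 70), (-51, 48), (-48, 26), (-45, 33), (-42, 60), (-39, 30), (-36, 30), (-33, 47), (-30, 112), (-27, 135), (-24, 94), (-21, 27), (-18, 29), (-15, 12), (-12, 12), (-9, 22), (-6, 42), (-3, 42), (0, 39), (3, 36), (6, 34), (9, 27), (12, 31), (15, 70), (18, 71), (21, 68), (24, 69), (27, 69)]
0 [(-60, 48), (-57, 44), (-54, 22), (-51, 23), (-48, 30), (-45, 57), (-42, 59), (-39, 46), (-36, 103), (-33, 138), (-30, 116), (-27, 35), (-24, 25), (-21, 29), (-18, 27), (-15, 9), (-12, 9), (-9, 35), (-6, 46), (-3, 44), (0, 41), (3, 36), (6, 33), (9, 26), (12, 30), (15, 74), (18, 73), (21, 71), (24, 74), (27, 73)]
-30 [(-60, 95), (-57, 116), (-54, 120), (-51, 120), (-48, 86), (-45, 61), (-42, 75), (-39, 82), (-36, 56), (-33, 57), (-30, 54), (-27, 53), (-24, 55), (-21, 91), (-18, 93), (-15, 4), (-12, 11), (-9, 44), (-6, 48), (-3, 43), (0, 40), (3, 37), (6, 33), (9, 17), (12, 76), (15, 117), (18, 116), (21, 118), (24, 120), (27, 116)]
```

```bash
python3 -m pendant '[[0.2,-0.3,4,0,0,0,0],[0.2,-0.3,8,0,0,0,0],[0.2,-0.3,11,0,0,0,0],[0.2,-0.3,13.2,0,0,0,0],[0.2,-0.3,13.6,0,0,0,0]]'|sed -n '2p;4,6p'; python3 -m pendant '[[0,0,0,0,0,0,60],[0,0,0,0,0,0,90],[0,0,0,0,0,0,110],[0,0,0,0,0,0,125],[0,0,0,0,0,0,125]]'|sed -n '2p;4,6p'; python3 -m pendant '[[0,0,0,0,0,0,145],[0,0,0,0,0,0,160],[0,0,0,0,0,0,160],[0,0,0,0,0,0,160]]'|sed -n '2p;4,6p'
```

```text
eef_pos: [0.4664, 0.323, 0.0949]
contact_force: [0.3, -1.4, -0.0]
width: 0.999
grasp_force: 0.0
eef_pos: [0.4693, 0.3242, 0.0993]
contact_force: [3.0, -5.4, 3.8]
width: 0.512
grasp_force: 2.9
eef_pos: [0.4676, 0.3259, 0.1001]
contact_force: [-9.0, 5.1, 12.3]
width: 0.399
grasp_force: 59.2
```

```bash
for i in 1 2 3 4 5; do python3 -m pendant '[[0,0,0,0,0,0,180],[0,0,0,0,0,0,180],[0,0,0,0,0,0,180],[0,0,0,0,0,0,180],[0,0,0,0,0,0,180]]'|sed -n '1,2p;5,6p'; done; python3 -m pendant '[[0,0,0,0,0,0,130],[0,0,0,0,0,0,90],[0,0,0,0,0,0,50],[0,0,0,0,0,0,0],[0,0,0,0,0,0,0]]'|sed -n '2p;4,6p'; python3 -m pendant '[[0,0,0,0,0,0,0],[0,0,0,0,0,0,0],[0,0,-4,0,0,0,0],[0,0,-9,0,0,0,0],[0,0,-13,0,0,0,0]]'|sed -n '2p;4,6p'
python3 - <<'E'
from h import *
robot.grab_frame("side");go([.5542,.054,.24],-9.06)
a=np.radians(42.09);c,s=np.cos(a),np.sin(a)
E
```

```text
t: 35.25
eef_pos: [0.4676, 0.3259, 0.1001]
width: 0.401
grasp_force: 59.2
t: 35.75
eef_pos: [0.4676, 0.3259, 0.1001]
width: 0.399
grasp_force: 59.2
t: 36.25
eef_pos: [0.4676, 0.3259, 0.1001]
width: 0.401
grasp_force: 59.2
t: 36.75
eef_pos: [0.4676, 0.3259, 0.1001]
width: 0.4
grasp_force: 59.2
t: 37.25
eef_pos: [0.4676, 0.3259, 0.1001]
width: 0.399
grasp_force: 59.2
eef_pos: [0.4676, 0.3243, 0.0975]
contact_force: [-0.4, 0.2, 0.4]
width: 0.999
grasp_force: 0.0
eef_pos: [0.4678, 0.3244, 0.2294]
contact_force: [1.1, 0.2, 0.8]
width: 0.998
grasp_force: 0.0
at [0.4706 0.3263 0.236 ] [179.9  -0.6  41.8] shift [-11.94  25.86  -0.48] rv [-0.003 -0.011  0.888]
```

```bash
python3 -m pendant '[[-3,3,0,0,0,0.15,0],[-6,6,0,0,0,0.3,110],[-9,9,0,0,0,0.45,110],[-12,12,0,0,0,0.6,110],[-12.5,12.5,0,0,0,0.75,110]]'|sed -n '2p;4,5p'; python3 -m pendant '[[0,0,0,0,0,0.138,110],[0,0,0,0,0,0.138,110]]'|sed -n '2,3p';python3 - <<'E'
from h import *
robot.grab_frame("top");t=robot.grab_frame("top");cv2.imwrite("pics/t10.png",t);s=robot.grab_frame("side")
go([.5535,.0542,.1236],-9.06)
o=np.zeros((500,800,3),np.uint8);o[:,:400]=cv2.resize(t[130:230,250:330],(400,500),interpolation=cv2.INTER_CUBIC);o[:250,400:]=cv2.resize(s[175:275,270:350],(200,250)).repeat(2,1)[:250] if 0 else cv2.resize(t[160:260,125:285],(400,250));o[250:,400:]=cv2.resize(t[90:190,360:520],(400,250));cv2.imwrite("pics/v10.png",o)
E
```

```text
eef_pos: [0.4568, 0.1445, 0.227]
contact_force: [0.2, 1.0, -0.5]
width: 0.567
eef_pos: [0.4579, 0.1473, 0.2273]
eef_rot: [-180.0, -0.0, -9.2]
at [0.458  0.1481 0.2273] [-180.    -0.    -8.8] shift [10.88  7.81 10.37] rv [-0.    -0.     0.004]
```

View pics/v10.png

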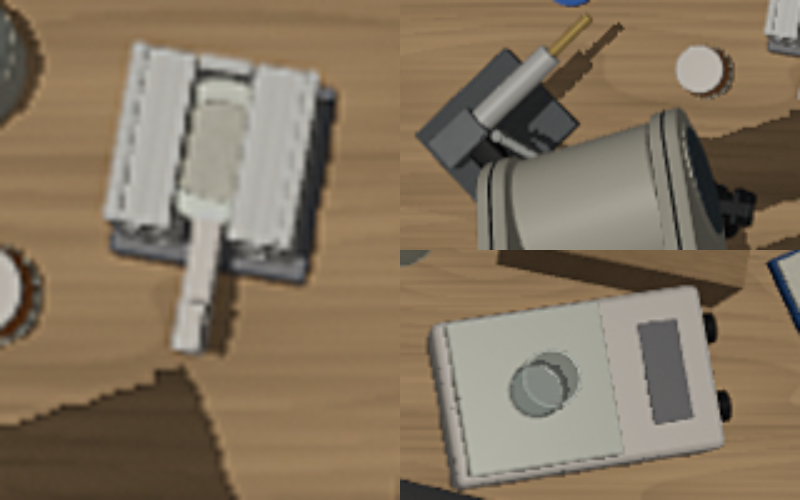

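```bash
python3 -m pendant '[[2.8,2,0,0,0,0.004,110],[5.5,4,0,0,0,0.004,110],[8.2,6,0.5,0,0,0.004,110],[10.8,7.8,2,0,0,0.004,110],[10.8,7.8,5,0,0,0.004,110]]'|sed -n '2p;4,5p';python3 - <<'E'
from h import *
robot.grab_frame("top");robot.grab_frame("top");go([.5535,.0542,.1236],-9.06)
E
```

```text
eef_pos: [0.5572, 0.0523, 0.1789]
contact_force: [0.1, 0.7, -0.6]
width: 0.571
at [0.5504 0.0534 0.174 ] [179.9   0.4  -9.2] shift [ 0.33 -0.13  5.04] rv [ 0.001  0.006 -0.002]
```

```bash
python3 -m pendant '[[0.2,-0.1,1.5,0,0,0,110],[0.2,-0.1,3.5,0,0,0,110],[0.2,-0.1,4.7,0,0,0,110],[0.2,-0.1,5,0,0,0,110],[0.2,-0.1,5,0,0,0,160]]'|sed -n '2p;4,5p';python3 -m pendant '[[0,0,0,0,0,0,200],[0,0,0,0,0,0,255],[0,0,0,0,0,0,255],[0,0,0,0,0,0,255]]'|sed -n '2p;3,6p'; python3 -m pendant '[[0,0,-0.15,0,0,0,255],[0,0,-0.3,0,0,0,255],[0,0,-0.3,0,0,0,255]]'|sed -n '2p;3,6p'
```

```text
eef_pos: [0.5545, 0.0549, 0.1275]
contact_force: [-0.6, -0.2, 0.6]
width: 0.412
eef_pos: [0.555, 0.0546, 0.1281]
eef_rot: [-180.0, -0.1, -9.3]
contact_force: [0.1, 1.4, 1.4]
width: 0.113
grasp_force: 59.3
eef_pos: [0.5545, 0.0544, 0.1306]
eef_rot: [180.0, -0.0, -9.3]
contact_force: [-0.2, 0.4, -0.2]
width: 0.11
grasp_force: 59.2
```

```bash
python3 -m pendant '[[-1.5,0,0,0,0,0,255],[-3,0,0,0,0,0,255],[-4.5,0,0,0,0,0,255],[-6,0,0,0,0,0,255],[-7.5,0,0,0,0,0,255]]'|sed -n '2p;3,6p';python3 -m pendant '[[-2,0,0,0,0,0,255],[-4,0,0,0,0,0,255],[-4.5,3,-2,0,0,0,255],[-4.5,7,-4,0,0,0,255],[-4.5,11,-6,0,0,0,255]]'|sed -n '2p;3,6p'
python3 - <<'E'
from h import *
s=robot.grab_frame("side");s=robot.grab_frame("side");cv2.imwrite("pics/s11.png",s);go([.400,-.357,.12],-6.7)
for q in("disc1",): print([(np.round(d["box"]).tolist(),round(d["p"],2)) for d in robot.recognise(q,"side")][:4])
E
```

```text
eef_pos: [0.4799, 0.0666, 0.1304]
eef_rot: [180.0, -0.0, -9.3]
contact_force: [0.6, 0.0, -0.7]
width: 0.112
grasp_force: 59.1
eef_pos: [0.4177, -0.0354, 0.191]
eef_rot: [-180.0, 0.0, -9.2]
contact_force: [1.1, 0.3, 0.1]
width: 0.114
grasp_force: 59.1
at [ 0.4191 -0.038   0.1925] [180.   -0.3  -9.5] shift [ 3.35 31.78  7.28] rv [ 0.001 -0.005 -0.049]
[([345.0, 160.0, 55.0, 23.0], 0.7), ([301.0, 216.0, 30.0, 16.0], 0.62)]
```

```bash
python3 -m pendant '[[0.5,4.7,0,0,0,-0.02,255],[1,9.4,0,0,0,-0.04,255],[1.5,14.1,0,0,0,-0.049,255],[2,18.8,0,0,0,-0.049,255],[2.5,23.5,0,0,0,-0.049,255]]'|sed -n '2p';python3 -m pendant '[[0.7,4,2,0,0,0,255],[0.7,8,4,0,0,0,255],[0.7,8.2,7,0,0,0,255],[0.7,8.2,8.5,0,0,0,255],[0.7,8.2,8.5,0,0,0,255]]'|sed -n '2p;3,6p'
python3 - <<'E'
from h import *
s=robot.grab_frame("side");s=robot.grab_frame("side");go([.400,-.357,.037],-6.7)
for q in("disc1",): print([(np.round(d["box"]).tolist(),round(d["p"],2)) for d in robot.recognise(q,"side")][:4])
E
```

```text
eef_pos: [0.4051, -0.2715, 0.1896]
eef_pos: [0.4018, -0.351, 0.1023]
eef_rot: [-179.8, 0.3, -6.5]
contact_force: [-0.4, 0.3, 0.6]
width: 0.113
grasp_force: 59.2
at [ 0.4033 -0.352   0.1049] [-179.9    0.    -6.4] shift [-0.26  0.54  6.79] rv [-0.001  0.001  0.005]
[([367.0, 114.0, 48.0, 14.0], 0.74), ([274.0, 100.0, 61.0, 75.0], 0.7), ([268.0, 290.0, 99.0, 110.0], 0.63), ([299.0, 213.0, 30.0, 18.0], 0.52)]
```

```bash
python3 -m pendant '[[-0.2,0.5,3,0,0,0,255],[-0.2,0.5,5.5,0,0,0,255],[-0.2,0.5,6.4,0,0,0,255],[-0.2,0.5,6.4,0,0,0,255]]'|sed -n '2p;3,4p'; for i in 1 2 3; do python3 -m pendant '[[0,0,0.12,0,0,0,255],[0,0,0.12,0,0,0,255]]'|sed -n '2p;4p'; done
```

```text
eef_pos: [0.4005, -0.3572, 0.0412]
eef_rot: [-180.0, 0.0, -6.4]
contact_force: [-1.1, 0.1, -0.5]
eef_pos: [0.4012, -0.3582, 0.0414]
contact_force: [-0.2, 0.6, -0.8]
eef_pos: [0.4007, -0.3579, 0.0396]
contact_force: [0.1, -0.4, -0.4]
eef_pos: [0.4005, -0.3577, 0.0378]
contact_force: [0.1, -0.6, -0.4]
```

```bash
for i in 1 2 3 4; do python3 -m pendant '[[0,0,0.12,0,0,0,255],[0,0,0.12,0,0,0,255]]'|sed -n '2p;4p'; done
```

```text
eef_pos: [0.4004, -0.3577, 0.0364]
contact_force: [0.3, -0.6, 0.3]
eef_pos: [0.4005, -0.3578, 0.0361]
contact_force: [-1.8, 2.3, 8.5]
eef_pos: [0.4005, -0.3578, 0.036]
contact_force: [-5.8, 4.7, 22.4]
eef_pos: [0.4005, -0.3578, 0.0359]
contact_force: [-7.3, 5.7, 37.5]
```

Touched down; relax, release, and go for the other disc.

```bash
python3 -m pendant '[[0,0,-0.3,0,0,0,255],[0,0,-0.3,0,0,0,220],[0,0,-0.3,0,0,0,170],[0,0,-0.3,0,0,0,110],[0,0,-0.3,0,0,0,110]]'|sed -n '2p;4,5p'; python3 -m pendant '[[0,0,-3,0,0,0,110],[0,0,-7,0,0,0,110],[0,0,-12,0,0,0,110],[0,-4,-15,0,0,0,110],[0,-8,-16,0,0,0,110]]'|sed -n '2p'; python3 -m pendant '[[0.8,-4.9,0,0,0,0.041,110],[1.6,-9.8,0,0,0,0.041,110],[2.4,-14.7,0,0,0,0.041,110],[3.2,-19.6,0,0,0,0.041,110],[4,-24.5,0,0,0,0.041,110]]'|sed -n '2p'
python3 - <<'E'
from h import *
s=robot.grab_frame("side");t=robot.grab_frame("top");t=robot.grab_frame("top");cv2.imwrite("pics/t12.png",t);cv2.imwrite("pics/s12.png",s);go([.5535,.0542,.18],-9.06)
for c in("top","side"): print([(np.round(d["box"]).tolist(),round(d["p"],2)) for d in robot.recognise("disc1",c)][:4])
E
```

```text
eef_pos: [0.4003, -0.3576, 0.0356]
contact_force: [-0.8, -0.4, -1.3]
width: 0.567
eef_pos: [0.4109, -0.2791, 0.1992]
eef_pos: [0.4769, -0.0373, 0.196]
at [ 0.4772 -0.0366  0.1958] [-180.    -0.    -8.5] shift [  6.2  -10.11   1.59] rv [-0.   -0.    0.01]
[([285.0, 148.0, 15.0, 54.0], 0.91), ([443.0, 210.0, 24.0, 50.0], 0.67), ([163.0, 209.0, 31.0, 22.0], 0.66)]
[([300.0, 216.0, 29.0, 15.0], 0.56), ([379.0, 132.0, 33.0, 14.0], 0.46), ([291.0, 264.0, 22.0, 26.0], 0.26)]
```

```bash
python3 -m pendant '[[2,-4,0,0,0,0.01,110],[4,-8,0,0,0,0.01,110],[6.2,-10.1,1,0,0,0.01,110],[6.2,-10.1,4,0,0,0.01,110],[6.2,-10.1,4,0,0,0.01,110]]'|sed -n '2p;4,5p';python3 - <<'E'
from h import *
robot.grab_frame("top");robot.grab_frame("top");go([.5535,.0542,.094],-9.06)
E
```

```text
eef_pos: [0.5514, 0.0495, 0.1529]
contact_force: [-1.4, -0.1, -0.5]
width: 0.571
at [0.5525 0.0494 0.1556] [ 1.8e+02  1.0e-01 -9.5e+00] shift [ 0.03 -0.49  6.16] rv [ 0.001  0.002 -0.008]
```

```bash
python3 -m pendant '[[0,-0.4,1.5,0,0,0,110],[0,-0.4,4,0,0,0,110],[0,-0.4,5.8,0,0,0,110],[0,-0.4,6.1,0,0,0,110],[0,-0.4,6.1,0,0,0,110]]'|sed -n '2p;4,5p';python3 -m pendant '[[0,0,0,0,0,0,160],[0,0,0,0,0,0,200],[0,0,0,0,0,0,255],[0,0,0,0,0,0,255],[0,0,0,0,0,0,255]]'|sed -n '2p;3,6p'; python3 -m pendant '[[0,0,-0.15,0,0,0,255],[0,0,-0.3,0,0,0,255],[0,0,-0.3,0,0,0,255]]'|sed -n '2p;3,6p'
```

```text
eef_pos: [0.554, 0.0546, 0.095]
contact_force: [0.8, -0.7, 0.5]
width: 0.57
eef_pos: [0.5547, 0.055, 0.0957]
eef_rot: [-180.0, -0.1, -9.4]
contact_force: [-0.0, -0.1, 2.7]
width: 0.119
grasp_force: 62.1
eef_pos: [0.554, 0.055, 0.0981]
eef_rot: [-180.0, -0.0, -9.4]
contact_force: [0.4, 0.6, 0.2]
width: 0.12
grasp_force: 61.8
```

```bash
python3 -m pendant '[[-1.5,0,0,0,0,0,255],[-3,0,0,0,0,0,255],[-4.5,0,0,0,0,0,255],[-6,0,0,0,0,0,255],[-7.5,0,0,0,0,0,255]]'|sed -n '2p;3,6p';python3 -m pendant '[[-2,0,0,0,0,0,255],[-4,0,0,0,0,0,255],[-4.5,3,-2,0,0,0,255],[-4.5,7,-4,0,0,0,255],[-4.5,11,-5,0,0,0,255]]'|sed -n '2p;3,6p'
python3 - <<'E'
from h import *
s=robot.grab_frame("side");s=robot.grab_frame("side");go([.413,-.256,.10],-3)
E
```

```text
eef_pos: [0.4793, 0.0673, 0.0979]
eef_rot: [180.0, 0.0, -9.4]
contact_force: [0.5, -0.1, -0.4]
width: 0.118
grasp_force: 61.7
eef_pos: [0.4178, -0.0347, 0.1491]
eef_rot: [-180.0, -0.1, -9.3]
contact_force: [1.1, -0.7, -0.1]
width: 0.114
grasp_force: 61.7
at [ 0.4177 -0.0371  0.1492] [180.   -0.2  -9.6] shift [ 3.18 21.66  4.94] rv [ 0.    -0.003 -0.115]
```

```bash
python3 -m pendant '[[0.8,4.7,0,0,0,-0.04,255],[1.4,9.4,0,0,0,-0.08,255],[2.1,14.1,0.5,0,0,-0.115,255],[2.8,18.8,1,0,0,-0.115,255],[3.2,21.7,3,0,0,-0.115,255]]'|sed -n '2p';python3 -m pendant '[[0,0,1.5,0,0,0,255],[0,0,1.8,0,0,0,255],[0,0,1.8,0,0,0,255]]'|sed -n '2p;3,6p'
python3 - <<'E'
from h import *
s=robot.grab_frame("side");s=robot.grab_frame("side");cv2.imwrite("pics/s13.png",s);go([.413,-.256,.037],-3)
print([(np.round(d["box"]).tolist(),round(d["p"],2)) for d in robot.recognise("disc1","side")][:4])
E
```

```text
eef_pos: [0.4154, -0.2566, 0.1188]
eef_pos: [0.4135, -0.2524, 0.0993]
eef_rot: [-179.9, 0.1, -2.8]
contact_force: [0.2, -0.5, -0.3]
width: 0.119
grasp_force: 61.7
at [ 0.4143 -0.2526  0.1003] [-180.    -0.    -2.7] shift [-0.12  0.35  6.33] rv [-0.    -0.     0.005]
[([355.0, 129.0, 44.0, 24.0], 0.89), ([368.0, 128.0, 45.0, 16.0], 0.6)]
```

```bash
python3 -m pendant '[[-0.1,0.3,3,0,0,0,255],[-0.1,0.3,5.5,0,0,0,255],[-0.1,0.3,6.4,0,0,0,255],[-0.1,0.3,6.4,0,0,0,255]]'|sed -n '2p;3,4p'; for i in 1 2 3 4; do python3 -m pendant '[[0,0,0.12,0,0,0,255],[0,0,0.12,0,0,0,255]]'|sed -n '2p;4p'; done
```

```text
eef_pos: [0.4126, -0.2555, 0.0356]
eef_rot: [-179.9, 0.1, -2.8]
contact_force: [0.1, -0.4, -0.2]
eef_pos: [0.4136, -0.2565, 0.0358]
contact_force: [-0.2, 0.2, -0.5]
eef_pos: [0.4132, -0.2564, 0.0341]
contact_force: [0.2, -0.3, -0.2]
eef_pos: [0.4129, -0.2563, 0.0324]
contact_force: [0.2, -0.2, -1.2]
eef_pos: [0.413, -0.2563, 0.0318]
contact_force: [-2.3, 1.5, 11.0]
```

```bash
python3 -m pendant '[[0,0,-0.05,0,0,0,255],[0,0,-0.05,0,0,0,220],[0,0,-0.05,0,0,0,170],[0,0,-0.05,0,0,0,110],[0,0,-0.05,0,0,0,110]]'|sed -n '2p;4,5p'; python3 -m pendant '[[0,0,-3,0,0,0,110],[0,0,-7,0,0,0,110],[0,0,-12,0,0,0,110],[0,-4,-15,0,0,0,110],[0,-8,-18,0,0,0,110]]'|sed -n '2p'; python3 -m pendant '[[0,-4.9,0,0,0,0,110],[0,-9.8,0,0,0,0,110],[0,-14.7,0,0,0,0,110],[0,-19.6,0,0,0,0,110],[0,-24.5,0,0,0,0,110]]'|sed -n '1,2p'
python3 - <<'E'
from h import *
robot.grab_frame("top");t=robot.grab_frame("top");s=robot.grab_frame("side");cv2.imwrite("pics/t14.png",t)
o=np.zeros((600,800,3),np.uint8);o[:400]=cv2.resize(t[90:290,110:510],(800,400),interpolation=cv2.INTER_CUBIC);o[400:,:400]=cv2.resize(s[90:190,260:460],(400,200),interpolation=cv2.INTER_CUBIC);o[400:,400:]=cv2.resize(s[180:380,220:420],(400,200)) if 0 else cv2.resize(s[170:390,210:450],(400,200));cv2.imwrite("pics/v14.png",o)
E
```

```text
eef_pos: [0.4129, -0.2562, 0.0316]
contact_force: [-0.8, -0.0, -0.2]
width: 0.568
eef_pos: [0.4168, -0.1761, 0.2134]
t: 53.45
eef_pos: [0.4284, 0.0703, 0.2119]
```

View pics/v14.png

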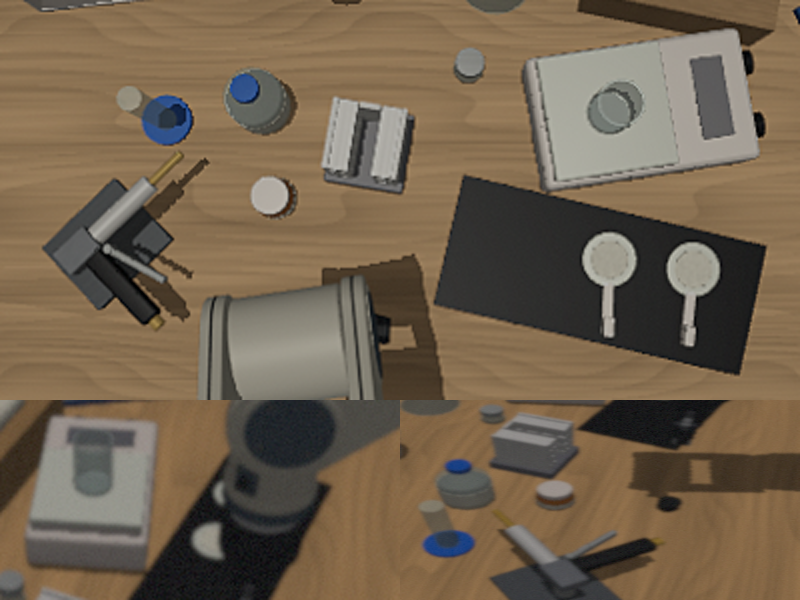

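The final picture shows both discs flat on the tray with grips up (top view (609,260) and (692,270)). The beaker is upright on the plate at (613,105), the rack is empty, the trigger has sprung back, and the bystanders are where they started.

```bash
python3 -c "
from workcell import robot
print(robot.close_job())"
```

```text
the job is handed in; nothing more can be done
None
```

The job is done and handed in at about 53 s on the robot's clock: beaker upright on the hotplate, both discs (only two were there) pushed fully home in the rack, the gun trigger held in for over 2 s and released, and both discs back flat on the tray with grips up; one disc was knocked loose in the rack on the way and I pushed it home again before the blow-off.

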